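# Change over the sample pots on the laboratory hotplate

### The job

Change over the two steel pots on the hotplate without ever lifting or tipping them: slide the open pot off the double-lined heated place in the middle and stand it inside the free ring at the other end, and slide the lidded pot from its ring to stand inside the ring of the heated place. A closed pot must not go on the heat, so before moving it there squeeze the two side buttons of its locking lid together, lift the lid off and lay it, not drop it, flat in the steel tray with its grip up. Leave everything else on the bench where it is.

Things in the scene. Friction and masses are not known exactly. Their poses are not given: they have to be found in the camera images.
- hotplate: Bench hotplate, fixed: white housing 280 x 460 x 100 mm with a level black glass top 205 x 446 mm, 100 mm above the origin (centre of the underside). Local -x is the side of the grey sloped control panel (towards the robot; its knobs are not used), y runs along the row of places, z up. Three pale rings, 121 mm outside diameter, are printed on the glass in a row along y, 150 mm apart.
- heated_place (a point): Centre, on the glass surface, of the middle printed ring: the heated place, the only one with a double line (a second circle of 105 mm inside the 121 mm ring). Axes as the hotplate's. It starts occupied by the open pot.
- right_place (a point): Centre, on the glass surface, of the single-line ring at the -y end of the hotplate: the free place, empty at the start.
- left_place (a point): Centre, on the glass surface, of the single-line ring at the +y end of the hotplate: the lidded pot starts here; empty at the end.
- open_pot: The pot without a lid: round stainless steel, 90 mm across, 75 mm high, 0.45 to 0.7 kg; mouth 74 mm wide inside an inward lip; a white stirring bar is fixed inside. Origin: centre of the flat underside, z up. One level black bar handle points along the pot's own -x: 18 mm wide, 14 mm high, 49 to 135 mm from the pot's axis, centre line 50 mm above the underside. Slides on the glass with a few N.
- open_pot_handle (a point): Middle of the open pot's handle, 100 mm from the pot's axis along its own -x and 50 mm above its underside; axes as the pot's (handle along x, pinch it across y).
- closed_pot: The pot with the lid: the same steel pot and handle as the open pot (90 mm across, 75 mm high, 0.5 to 0.75 kg without the lid), nothing inside. Origin: centre of the underside; the handle points along its own -x.
- closed_pot_handle (a point): Middle of the lidded pot's handle, 100 mm from the pot's axis along its own -x and 50 mm above its underside; axes as the pot's.
- lid: Locking lid, 0.18 kg: steel plate 88 mm across, 3 mm thick, resting on the pot's rim; under it a plug 71 mm across, 12 mm deep (it stands on this in the tray); on top a black grip block 30 (x) by 42 (y) mm, top 39 mm above the origin. Origin: centre of the plate's underside, 75 mm above the pot's underside when on. z up. Its yaw may differ from the pot's by up to 0.35 rad.
- lid_grip (a point): On the lid's axis, 24 mm above the lid's origin, midway between its two grey spring buttons: the height to squeeze at (fingertips stay above the plate). The buttons face the lid's +y and -y; they measure 60 mm over both when out, 46 mm when fully pressed; each is 22 mm wide and reaches from 7 to 35 mm above the lid's origin.
- button_a (a joint): How far the lid's +y button is pressed: 0 (out) to 0.007 m (fully in, about 7 N). Each button draws back a bolt that catches under the pot's lip; the lid lifts off only while both are pressed at least 5 mm. They spring out when let go.
- button_b (a joint): How far the lid's -y button is pressed: 0 (out) to 0.007 m (fully in, about 7 N).
- tray: Shallow stainless steel tray, fixed, 200 x 150 mm (x by y), walls 18 mm high and 3 mm thick, floor 3 mm above its origin (centre of the underside). It stands to the left or to the right of the hotplate. A spatula lies in it along its far edge.
- tray_middle (a point): Middle of the free part of the tray's floor, 15 mm from the tray's centre towards its own -x, on the floor surface; axes as the tray's.
- spatula: Bystander: steel spatula 120 mm long, 4 mm thick, lying in the tray along y, 83 mm from its centre towards +x. Origin at its middle, underside.
- beaker: Bystander: empty glass beaker, 68 mm across, 90 mm high. Origin: centre of its underside.
- cork_stopper: Bystander: tapered cork, 28 mm across, 34 mm high, upright on the pan of a white bench balance (200 x 150 x 59 mm) that stands on the other side of the hotplate from the tray. Origin: centre of its underside.
- spare_cork: Bystander: a cork of the same size standing in front of the hotplate. Origin: centre of its underside.
- reagent_bottle: Bystander: amber glass bottle with a black cap, 62 mm across, 150 mm high. Origin: centre of its underside.
- glass_dish: Bystander: low glass dish, 72 mm across, 16 mm high, in front of the hotplate. Origin: centre of its underside.
- closed_pot_mouth (a point): Centre of the lidded pot's mouth at the height of its rim, 75 mm above its underside; the lid's origin lies here while it is on.

How it is judged:
By the outcome, as a careful person would: the job done as asked, in the order asked, and still so for the second after the job is handed in, with the robot touching nothing.
It also fails if it takes over 69 s, if anything falls off the work surface, if the arm or the gripper's body presses on something with over 40 N, if the wrist force passes 120 N, or if a joint passes its speed limit or range.

### The arm

A 6-joint arm with a two-finger parallel gripper is mounted at the origin on the work surface. World frame = base frame: x ahead of the robot, y to its left, z up, the work surface at z = 0. Lengths are in mm, angles in rad, forces in N, time in s.
With the tool pointing down it reaches from about 325 to 775 mm from the base axis. Payload 5.5 kg.
Tool frame: the origin (TCP) lies midway between the tips of the shut fingers; the grasp point (between the pads) lies 19 mm behind it; y points along the fingers, x is the direction in which the jaws open and shut, and the axes are right-handed (so a half turn about y gives the same grasp; the last joint's range is limited). The gripper opens to 85 mm and grips with 20 to 120 N. Pads are 22 mm wide; open, the fingers measure 114 mm over their backs; the gripper's body (76 mm by 85 mm) begins 54 mm behind the grasp point. The pads swing forward as they close: fully open they stand 13 mm farther back than shut.
Start: joints at [-0.057, 0.091, 1.231, -0, 1.82, -0.057], TCP at [600.013, -0.003, 200.775] pointing down, gripper open.
Joint ranges: [-2.87, 2.87], [-0.86, 2.18], [0.17, 2.46], [-1.51, 4.65], [0.06, 2.69], [-2.65, 2.65]. Speed limits (rad/s): [2.57, 2.57, 3.01, 3.14, 3.14, 3.14].

### API

Orientations are given as [roll, pitch, yaw] about the fixed x, y, z axes, in that order (R = Rz(yaw) Ry(pitch) Rx(roll)).
In Python, from plant import readout, vision, hand_in gives the robot as it stands.
- The arm moves only by the shell command python3 -m jog 'ROWS' [FORCE]. ROWS is JSON, a list of rows, each an object with "claw": the closure in counts, from 0 (fully open) to 255 (shut); "xyz": the shift along the tool's x, y, z in mm, a list of three; "dr": the turn, a rotation vector about the tool's x, y, z in degrees, a list of three. In form: [{"claw": claw, "xyz": [tx, ty, tz], "dr": [rx, ry, rz]}, ...]. A call has exactly 5 rows; each row is the pose to reach, as a shift and turn from the pose commanded when the call began, along the tool's axes at that moment; what a row does not reach only later rows make up. A row lasts 1/10 s, in which the tool goes at most 50 mm and 8.59 degrees, less where a joint would pass 70% of its speed; a pose out of reach is approached as far as the arm can. A call with a gripper value outside its range is refused whole. The fingers move at their own pace and stop on an object; FORCE is the grip in N (left out, the last holds). Time passes only in rows, so rows that repeat a pose let the fingers close, or fill a call up. It gives the time, the measured TCP pose, the force and the opening at its end, in the units of the state.
- readout.sense(): the state, without advancing time (a new reading comes with each control period).
- vision.capture(name): name is "scene" or "side" or "wrist"; returns (picture, depth): 400x640x3 uint8, red, green, blue; 400x640 float32, mm along the optical axis (not along the pixel's ray), 0 where there is no reading.
- vision.camera_info(name): a dict with "fx", "fy", "cx", "cy" (pixels), "dist_coeffs" ([k1, k2, p1, p2, k3] as OpenCV has them; the pictures are not rectified), "origin" and "attitude" of the camera in the world. Camera axes: x right, y down, z forward; pixel columns grow to the right and rows downward; lengths in mm; the calibration is good to about 2 mm. A picture is of the moment at which its call begins: read the wrist's pose just before it. camera_info takes no time and is no camera call; for the wrist camera it gives the pose at the moment of the call.
- hand_in(): hands the job in, once; it reports no verdict.
The state is a dict: "t": time; "q": joint angles; "joint_vel": joint speeds; "joint_efforts": joint torques, N m; "tcp_pos": TCP position; "orientation": TCP orientation; "force": force on the tool from outside, world axes, zero at the start; "moment": the same for the moment, N m; "finger_gap": finger opening in mm.
Only numpy, scipy, OpenCV 4.12 (cv2) and the standard library are available. Lean on these libraries where they do the work, as an engineer would, in place of code of your own. Each camera call takes 0.05 s, during which the arm holds its last target.

## Working session

There is one attempt and no reset: what is moved stays moved. The work goes in short steps, Python scripts to look and compute and a shell command to move; the robot and the scene stay as the last step left them, time stands still between calls to the robot, and variables do not carry over. Pictures are saved under pics/ and viewed, and the job is handed in when it is done.

```bash
ls; mkdir -p pics
python3 - <<'E'
from plant import readout, vision
import cv2, json, numpy as np
s=readout.sense(); print(s)
for n in ["scene","side","wrist"]:
    i=vision.camera_info(n); print(n,i)
    p,d=vision.capture(n)
    cv2.imwrite(f"pics/{n}0.png",p[:,:,::-1]); np.save(f"pics/{n}0_d.npy",d)
E
```

```text
pics
{'t': 0.0, 'q': array([-5.67077553e-02,  9.18987784e-02,  1.23187523e+00,  1.84282110e-06,
        1.81979078e+00, -5.66708654e-02]), 'joint_vel': array([-4.03059544e-05,  1.00828952e-03, -6.00032635e-04, -7.70628870e-04,
       -6.59496932e-04, -1.58867777e-04]), 'joint_efforts': array([ 1.92109423e-03, -4.58737707e+01, -4.18019521e+01,  2.08830479e-04,
        1.19483890e-02, -1.60596358e-05]), 'tcp_pos': array([5.99666333e+02, 1.31752907e-02, 1.99633035e+02]), 'orientation': array([-1.57068284e+00,  1.96887172e-03, -3.63258635e-05]), 'force': array([-0.06734578, -0.19932055, -0.54748211]), 'moment': array([-0.01595318, -0.02696211,  0.00342163]), 'finger_gap': 85.31202233478352}
scene {'fx': 491.34195397405756, 'fy': 491.34195397405756, 'cx': 324.1825999350467, 'cy': 203.2755617192856, 'dist_coeffs': array([-0.09770106,  0.        ,  0.        ,  0.        ,  0.        ]), 'origin': array([1626.69550964,  121.58505243,  855.27167525]), 'attitude': array([-2.11856171, -0.0114192 ,  1.69015554])}
side {'fx': 383.12113794907697, 'fy': 383.12113794907697, 'cx': 324.1242760997823, 'cy': 200.68629675077963, 'dist_coeffs': array([-0.04309417,  0.        ,  0.        ,  0.        ,  0.        ]), 'origin': array([ 288.53805745, -800.83290236,  613.54557501]), 'attitude': array([-2.10296949, -0.00246606, -0.22221923])}
wrist {'fx': 335.18516133316666, 'fy': 335.18516133316666, 'cx': 322.0317759070336, 'cy': 198.41571798363813, 'dist_coeffs': array([-0.0363004,  0.       ,  0.       ,  0.       ,  0.       ]), 'origin': array([600.29435022,  71.50351923, 371.86115389]), 'attitude': array([2.85167641e+00, 1.28559750e-03, 7.24503187e-04])}
```

View pics/scene0.png

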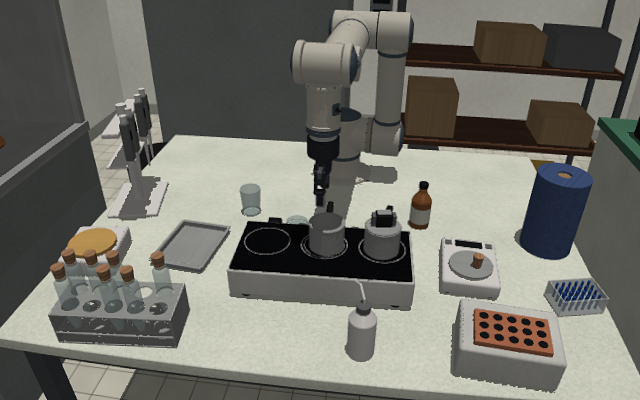

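View pics/side0.png

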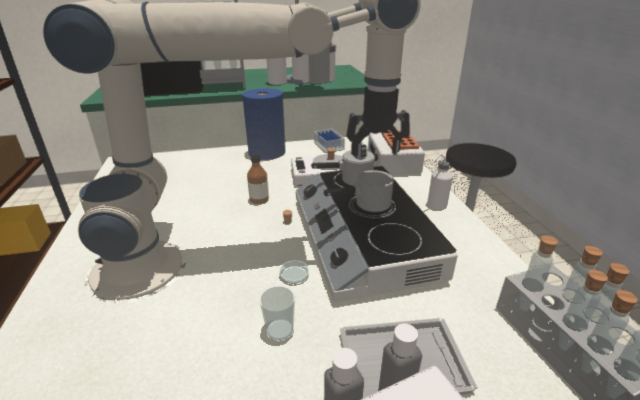

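View pics/wrist0.png

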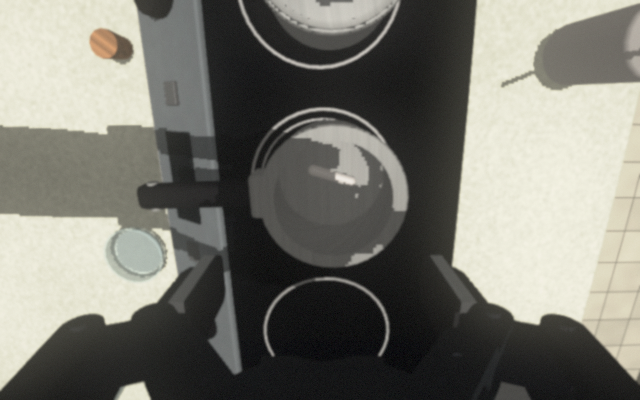

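```bash
cat > h.py <<'E'
import numpy as np, cv2
from scipy.spatial.transform import Rotation as R
from plant import readout, vision
def snap(n,tag):
    i=vision.camera_info(n); p,d=vision.capture(n)
    cv2.imwrite(f"pics/{tag}.png",p[:,:,::-1]); np.savez(f"pics/{tag}.npz",d=d,p=p,info=np.array(i,dtype=object))
    return p,d,i
def load(tag):
    z=np.load(f"pics/{tag}.npz",allow_pickle=True); return z['p'],z['d'],z['info'].item()
def rays(i,uv):
    K=np.array([[i['fx'],0,i['cx']],[0,i['fy'],i['cy']],[0,0,1.]])
    u=cv2.undistortPoints(np.array(uv,float).reshape(-1,1,2),K,i['dist_coeffs']).reshape(-1,2)
    Rm=R.from_euler('xyz',i['attitude']).as_matrix()
    return np.c_[u,np.ones(len(u))]@Rm.T
def plane(i,uv,z):
    r=rays(i,uv); o=np.array(i['origin']); return o+r*((z-o[2])/r[:,2])[:,None]
def dpts(i,uv,d):
    r=rays(i,uv); u=np.array(uv,int); return np.array(i['origin'])+r*d[u[:,1],u[:,0]][:,None]
def cfit(P):
    A=np.c_[2*P[:,:2],np.ones(len(P))]; s=np.linalg.lstsq(A,(P[:,:2]**2).sum(1),rcond=None)[0]
    r=np.sqrt(s[2]+s[0]**2+s[1]**2); res=np.hypot(*(P[:,:2]-s[:2]).T)-r
    return s[:2],r,res
def rcircle(P,lo,hi,n=3000,tol=1.2,seed=0):
    g=np.random.default_rng(seed);best=None
    for _ in range(n):
        c,r,_e=cfit(P[g.choice(len(P),3,replace=False)])
        if not lo<r<hi: continue
        m=abs(np.hypot(*(P[:,:2]-c).T)-r)<tol
        if best is None or m.sum()>best.sum(): best=m
    c,r,e=cfit(P[best]); return c,r,best.sum(),e.std()
def st():
    s=readout.sense(); print('t',round(s['t'],2),'tcp',s['tcp_pos'].round(1),'rpy',s['orientation'].round(3),'F',s['force'].round(1),'gap',round(s['finger_gap'],1)); return s
E
python3 - <<'E'
from h import *
i={n:None for n in()}
p=cv2.imread('pics/wrist0.png')
d=np.load('pics/wrist0_d.npy')
info=vision.camera_info('wrist')
g=p.min(2)
def ring(box):
    x0,y0,x1,y1=box
    v,u=np.nonzero(g[y0:y1,x0:x1]>130); uv=np.c_[u+x0,v+y0]
    P=plane(info,uv,100); return P
P=ring((255,275,400,360)); print('right',len(P),rcircle(P,55,65))
P=ring((225,0,262,70));P2=ring((262,40,420,72)); print('left',rcircle(np.r_[P,P2],55,65))
P=ring((240,100,300,180)); P2=ring((300,100,400,135));
for lo,hi in((50,54),(57,64)): print('mid',rcircle(np.r_[P,P2],lo,hi))
# depth: tops
v,u=np.mgrid[0:400:2,0:640:2]; uv=np.c_[u.ravel(),v.ravel()]; W=dpts(info,uv,d)
m=(abs(W[:,2]-175)<4)&(W[:,1]<70)&(W[:,0]>480); print('rimpts',m.sum(), rcircle(W[m],42,47))
m=(abs(W[:,2]-157)<4)&(W[:,0]<560)&(W[:,1]>-40)&(W[:,1]<60); Q=W[m]; print('handle',m.sum(),Q.min(0),Q.max(0),Q.mean(0))
print(np.polyfit(Q[:,0],Q[:,1],1))
E
```

```text
right 273 (array([ 603.98231933, -145.01527025]), np.float64(59.228642741261126), np.int64(273), np.float64(0.406654016737463))
left (array([597.61412221, 154.17621031]), np.float64(59.164931421739276), np.int64(532), np.float64(0.6357180573875912))
mid (array([601.47469782,   8.51178034]), np.float64(55.711998029601396), np.int64(239), np.float64(0.5161586522920233))
mid (array([600.77957092,   5.66775355]), np.float64(58.31905505483853), np.int64(307), np.float64(0.5915195446588245))
rimpts 1589 (array([606.73959714,  12.28682874]), np.float64(44.05277093469799), np.int64(425), np.float64(0.6953029337967441))
handle 665 [473.48131612  -4.03078124 153.0156576 ] [558.51906741  24.50762305 160.9941639 ] [514.59160392   8.83015684 155.72248573]
[  0.04600204 -14.84210695]
```

```bash
python3 -m jog '[{"claw":0,"xyz":[-20,-20,50],"dr":[0,-8.5,0]},{"claw":0,"xyz":[-20,-40,80],"dr":[0,-17,0]},{"claw":0,"xyz":[-20,-60,90],"dr":[0,-25.5,0]},{"claw":0,"xyz":[-20,-60,90],"dr":[0,-25.5,0]},{"claw":0,"xyz":[-20,-60,90],"dr":[0,-25.5,0]}]'
python3 - <<'E'
from h import *
st(); snap('wrist','w1')
E
```

```text
t: 0.65
tcp_pos: [580.2, 89.7, 260.2]
orientation: [-1.571, 0.0, 0.441]
force: [-0.6, -0.5, 1.0]
finger_gap: 85.3
t 0.65 tcp [580.2  89.7 260.2] rpy [-1.571  0.     0.441] F [-0.6 -0.5  1. ] gap 85.3
```

View pics/w1.png

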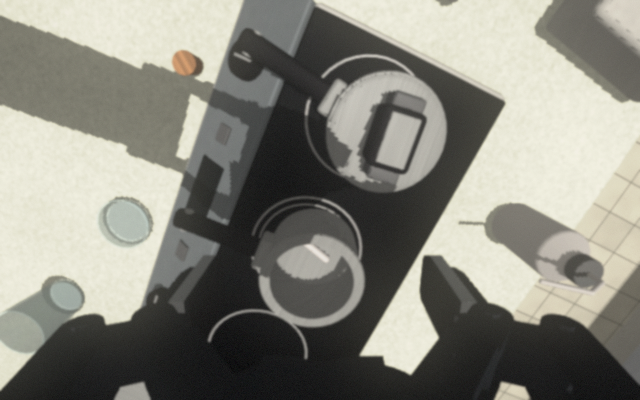

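Run:
```python
from h import *
p,d,i=load('w1'); q=readout.sense()['q']; print(q.round(3))
v,u=np.mgrid[0:400,0:640]; uv=np.c_[u.ravel(),v.ravel()]; W=dpts(i,uv,d); ok=d.ravel()>0
def line(Q):
    c=Q[:,:2].mean(0); w,V=np.linalg.eigh(np.cov((Q[:,:2]-c).T)); return c,V[:,1],np.sqrt(w)
# closed pot handle
B=(W[:,1]>60)&ok&(W[:,0]>420)&(W[:,0]<700)
for z in range(95,225,5):
    m=B&(abs(W[:,2]-z)<2.5)
    print(z,m.sum(),end=' ')
print()
m=B&(abs(W[:,2]-157)<4)&(W[:,0]<550)&(W[:,1]<260); Q=W[m]
c,a,s=line(Q); a=a*np.sign(a[0]); print('ch',m.sum(),c,Q[:,2].mean(),'yaw',np.arctan2(a[1],a[0]),Q[:,:2].min(0),Q[:,:2].max(0))
m=B&(abs(W[:,2]-178)<3); print('lid',rcircle(W[m],40,47),W[m][:,2].mean())
m=B&(W[:,2]>207)&(W[:,2]<220)&(W[:,0]>550); Q=W[m].astype(np.float32)
print('grip top',m.sum(),Q[:,2].mean(),cv2.minAreaRect(Q[:,:2]))
m=B&(W[:,2]>190)&(W[:,2]<209)&(W[:,0]>550); Q=W[m].astype(np.float32); print('lower',m.sum(),cv2.minAreaRect(Q[:,:2]))
# open pot
m=(W[:,1]<75)&ok&(abs(W[:,2]-175)<3)&(W[:,0]>520); print('open rim',rcircle(W[m],40,47))
m=(W[:,1]<50)&(W[:,1]>-30)&ok&(abs(W[:,2]-157)<4)&(W[:,0]<556)&(W[:,0]>430); Q=W[m]
c,a,s=line(Q); a=a*np.sign(a[0]);print('oh',m.sum(),c,Q[:,2].mean(),np.arctan2(a[1],a[0]),s,Q[:,:2].min(0),Q[:,:2].max(0))
```

```text
[ 0.095  0.077  1.141 -0.     1.925 -0.346]
95 1364 100 19395 105 1 110 1 115 0 120 0 125 0 130 0 135 0 140 0 145 0 150 176 155 2247 160 450 165 56 170 67 175 5880 180 1343 185 83 190 95 195 103 200 105 205 157 210 1598 215 2089 220 2 
ch 2193 [510.74670882 164.76223505] 155.51772143867717 yaw -0.13931055501097644 [471.86235021 145.75930293] [549.98610155 178.11824389]
lid (array([604.69639082, 152.46311886]), np.float64(40.31206014095868), np.int64(1054), np.float64(0.6960818495853791)) 176.9005017520047Traceback (most recent call last):
  File "<stdin>", line 16, in <module>
cv2.error: OpenCV(4.12.0) /io/opencv/modules/imgproc/src/convhull.cpp:143: error: (-215:Assertion failed) total >= 0 && (depth == CV_32F || depth == CV_32S) in function 'convexHull'
```

Run:
```python
from h import *
p,d,i=load('w1')
v,u=np.mgrid[0:400,0:640]; uv=np.c_[u.ravel(),v.ravel()]; W=dpts(i,uv,d); ok=d.ravel()>0
B=(W[:,1]>60)&ok&(W[:,0]>420)&(W[:,0]<700)
def mask(m): 
    M=m.reshape(400,640).astype(np.uint8); M=cv2.morphologyEx(M,cv2.MORPH_OPEN,np.ones((3,3))); n,l,s,c=cv2.connectedComponentsWithStats(M); k=1+np.argmax(s[1:,4]); return (l==k)
def outer(m):
    c=max(cv2.findContours(m.astype(np.uint8),0,1)[0],key=cv2.contourArea); return c.reshape(-1,2),c
# lid: everything above 171 at x>550
m=mask(B&(W[:,2]>171)&(W[:,0]>545)); c,_=outer(m); P=plane(i,c,178); print('lid outer',rcircle(P,38,50),len(P))
m=mask(B&(W[:,2]>205)&(W[:,0]>550)); c,_=outer(m); P=plane(i,c,214).astype(np.float32); print('grip',m.sum(),cv2.minAreaRect(P[:,:2].copy()), cv2.boundingRect(c))
h=mask((W[:,1]<75)&ok&(abs(W[:,2]-175)<4)&(W[:,0]>520)); c,_=outer(h); P=plane(i,c,175); print('open rim',rcircle(P,40,50),len(P))
for nm,mm in (('oh',(W[:,1]<50)&(W[:,1]>-30)&(W[:,0]<556)),('ch',(W[:,1]>130)&(W[:,1]<250)&(W[:,0]<550))):
    m=mask(mm&ok&(W[:,0]>430)&(W[:,2]>145)&(W[:,2]<168)); c,_=outer(m); P=plane(i,c,157).astype(np.float32); print(nm,m.sum(),cv2.minAreaRect(P[:,:2].copy()),P.min(0),P.max(0)) 
cv2.imwrite('pics/gc.png',cv2.resize(p[60:220,280:480,::-1],None,fx=3.5,fy=3.5))
```

```text
lid outer (array([699.03968527, -82.0187162 ]), np.float64(48.84399733275101), np.int64(55), np.float64(0.6031963377627627)) 1264
grip 26863 ((702.760498046875, 30.483261108398438), (390.9073486328125, 137.8090362548828), 24.26127815246582) (191, 256, 449, 144)
open rim (array([606.337082  ,  12.65780542]), np.float64(45.27622075336128), np.int64(281), np.float64(0.35119325343040725)) 285
oh 1983 ((515.0612182617188, 11.579252243041992), (81.93565368652344, 35.140445709228516), 0.19877901673316956) [474.0887     -5.8547697 157.       ] [556.0762    29.286928 157.      ]
ch 2419 ((511.8319396972656, 164.93106079101562), (19.24847984313965, 78.64285278320312), 83.25337982177734) [472.49728 150.91165 157.     ] [549.9724  177.90588 157.     ]
```

View pics/gc.png

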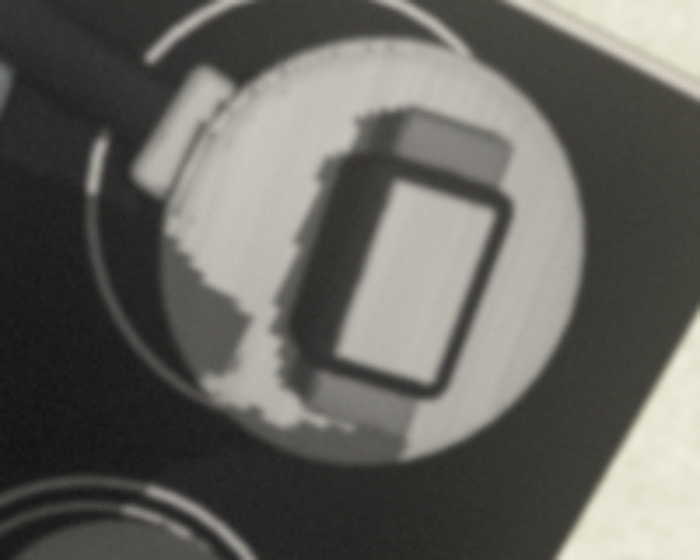

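Run:
```python
from h import *
p,d,i=load('w1')
v,u=np.mgrid[0:400,0:640]; uv=np.c_[u.ravel(),v.ravel()]; W=dpts(i,uv,d); ok=(d.ravel()>0)&(uv[:,1]<225)&(uv[:,0]>290)
def mask(m): 
    M=m.reshape(400,640).astype(np.uint8); M=cv2.morphologyEx(M,cv2.MORPH_OPEN,np.ones((3,3))); n,l,s,c=cv2.connectedComponentsWithStats(M); k=1+np.argmax(s[1:,4]); return (l==k)
def outer(m): return max(cv2.findContours(m.astype(np.uint8),0,1)[0],key=cv2.contourArea).reshape(-1,2)
c=outer(mask(ok&(W[:,2]>171)&(uv[:,0]>325))); P=plane(i,c,177); print('lid',rcircle(P,38,50),len(P))
c=outer(mask(ok&(W[:,2]>205))); P=plane(i,c,214).astype(np.float32); r=cv2.minAreaRect(P[:,:2].copy()); print('grip',r)
q=np.array([(400,178),(497,212),(432,382),(335,352)])/3.5+[280,60]; P=plane(i,q,214)[:,:2]; print('label',P.mean(0)); a=P[0]+P[1]-P[2]-P[3]; b=P[1]+P[2]-P[0]-P[3]; print('y-axis yaw', np.arctan2(a[1],a[0])-np.pi/2, 'x',np.arctan2(b[1],b[0]),np.linalg.norm(a)/2,np.linalg.norm(b)/2)
b=np.array([(455,145),(355,400)])/3.5+[280,60]; P=plane(i,b,210)[:,:2]; a=P[0]-P[1]; print('buttons',P.mean(0),np.arctan2(a[1],a[0])-np.pi/2)
# open handle
ok=d.ravel()>0
m=ok&(W[:,1]<50)&(W[:,1]>-30)&(abs(W[:,2]-157)<5)&(W[:,0]<552)&(W[:,0]>470)&(uv[:,1]<280)
mm=mask(m); c=outer(mm); print(cv2.boundingRect(c)); P=plane(i,c,157).astype(np.float32); print('oh',cv2.minAreaRect(P[:,:2].copy())); Q=W[mm.ravel()]
for x in range(475,556,10):
    k=P[abs(P[:,0]-x)<3]; print(x,k[:,1].min().round(1),k[:,1].max().round(1))
```

```text
lid (array([604.18028775, 151.95277193]), np.float64(45.14288651567147), np.int64(350), np.float64(0.35424740966441587)) 352
grip ((603.2824096679688, 151.5988311767578), (30.14984893798828, 57.972412109375), 8.349284172058105)
label [605.6462544  151.88408196]
y-axis yaw 0.13394852174933836 x 0.13516224432966684 33.29838215420741 19.318620758624427
buttons [604.03368224 151.9520205 ] 0.11804869149254493
(173, 211, 87, 46)
oh ((513.09912109375, 9.639664649963379), (77.87157440185547, 19.36428451538086), 1.2619091272354126)
475 1.2 16.5
485 -0.7 18.7
495 1.0 18.7
505 1.2 18.3
515 1.7 18.5
525 2.0 19.5
535 2.5 19.1
545 2.8 19.9Traceback (most recent call last):
  File "<stdin>", line 16, in <module>
    return umr_minimum(a, axis, None, out, keepdims, initial, where)
ValueError: zero-size array to reduction operation minimum which has no identity
```

```bash
cat >> h.py <<'E'
def go(x,y,z,yaw):
    s=st(); Rc=R.from_euler('xyz',s['orientation']).as_matrix(); Rt=R.from_euler('xyz',[-np.pi/2,0,yaw]).as_matrix()
    print('xyz',(Rc.T@(np.array([x,y,z])-s['tcp_pos'])).round(1),'dr',np.degrees(R.from_matrix(Rc.T@Rt).as_rotvec()).round(1))
E
python3 -c "
from h import *
go(506.4,9.7,200,1.598)"
```

```text
t 0.7 tcp [579.9  89.3 259.2] rpy [-1.571  0.002  0.441] F [-0.5  0.  -0.3] gap 84.8
xyz [-100.4   59.4  -40.6] dr [ -0.1 -66.3  -0.1]
```

```bash
python3 -m jog '[{"claw":0,"xyz":[-30,0,-12],"dr":[0,-8.5,0]},{"claw":0,"xyz":[-60,10,-25],"dr":[0,-17,0]},{"claw":0,"xyz":[-90,25,-36],"dr":[0,-25.5,0]},{"claw":0,"xyz":[-100,45,-40.5],"dr":[0,-34,0]},{"claw":0,"xyz":[-100.5,59,-40.5],"dr":[0,-42.5,0]}]'; python3 -c "
from h import *
go(506.4,9.7,160,1.598)"
```

```text
t: 1.2
tcp_pos: [505.0, 7.7, 198.9]
orientation: [-1.568, 0.002, 1.186]
force: [0.0, -0.1, -0.0]
finger_gap: 85.5
t 1.2 tcp [505.    7.7 198.9] rpy [-1.568  0.002  1.186] F [ 0.  -0.1 -0. ] gap 85.5
xyz [ 2.4 38.9 -0.6] dr [ -0.2 -23.6  -0.1]
```

```bash
python3 -m jog '[{"claw":0,"xyz":[1,10,0],"dr":[0,-8,0]},{"claw":0,"xyz":[2,20,-0.5],"dr":[0,-16,0]},{"claw":0,"xyz":[2,30,-0.5],"dr":[0,-23.5,0]},{"claw":0,"xyz":[2,35,-0.5],"dr":[0,-23.5,0]},{"claw":0,"xyz":[2,35,-0.5],"dr":[0,-23.5,0]}]'; python3 -c "
from h import *
snap('wrist','w2');snap('scene','s2')
for k in range(1): go(506.4,9.7,131,1.598)"
```

```text
t: 1.7
tcp_pos: [507.0, 11.1, 164.6]
orientation: [-1.567, -0.0, 1.591]
force: [-0.4, 0.1, 0.9]
finger_gap: 85.6
t 1.8 tcp [507.8  11.4 166.4] rpy [-1.57   0.     1.593] F [-0.3 -0.7  0.6] gap 85.4
xyz [-1.7 35.4  1.4] dr [-0.  -0.3 -0. ]
```

View pics/w2.png

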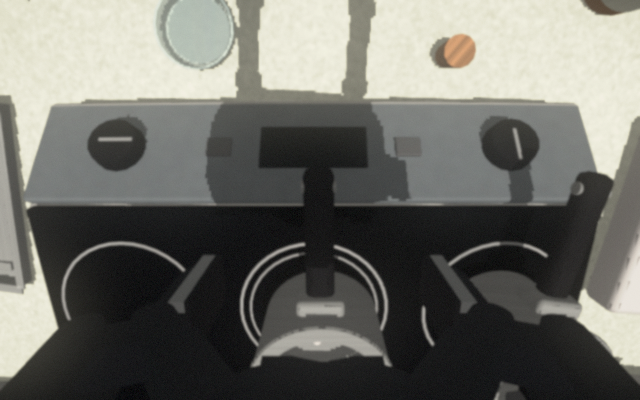

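```bash
python3 -m jog '[{"claw":0,"xyz":[-1.5,15,1.5],"dr":[0,0,0]},{"claw":0,"xyz":[-1.5,35,1.5],"dr":[0,0,0]},{"claw":90,"xyz":[-1.5,35,1.5],"dr":[0,0,0]},{"claw":150,"xyz":[-1.5,35,1.5],"dr":[0,0,0]},{"claw":255,"xyz":[-1.5,35,1.5],"dr":[0,0,0]}]' 35; python3 -m jog '[{"claw":255,"xyz":[0,0,0],"dr":[0,0,0]},{"claw":255,"xyz":[0,0,0],"dr":[0,0,0]},{"claw":255,"xyz":[0,0,0],"dr":[0,0,0]},{"claw":255,"xyz":[0,0,0],"dr":[0,0,0]},{"claw":255,"xyz":[0,0,0],"dr":[0,0,0]}]';  python3 -c "
from h import *
st();snap('wrist','w3')"
```

```text
t: 2.3
tcp_pos: [507.1, 10.3, 133.3]
orientation: [-1.573, 0.0, 1.596]
force: [0.8, 0.0, 0.3]
finger_gap: 43.4
t: 2.8
tcp_pos: [506.5, 10.3, 131.8]
orientation: [-1.571, 0.0, 1.597]
force: [0.2, -0.5, -0.5]
finger_gap: 0.3
t 2.8 tcp [506.5  10.3 131.8] rpy [-1.571  0.     1.597] F [ 0.2 -0.5 -0.5] gap 0.3
```

View pics/w3.png

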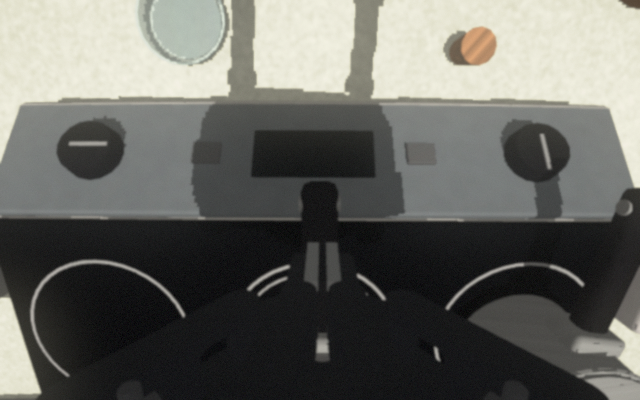

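```bash
python3 -c "
from h import *
p,d,i=snap('side','sd3');cv2.imwrite('pics/sd3c.png',cv2.resize(p[80:260,280:460,::-1],None,fx=3.3,fy=3.3))
p,d,i=snap('scene','sc3');cv2.imwrite('pics/sc3c.png',cv2.resize(p[170:300,220:420,::-1],None,fx=3.5,fy=3.5))
"
```

```text
(no output)
```

View pics/sd3c.png

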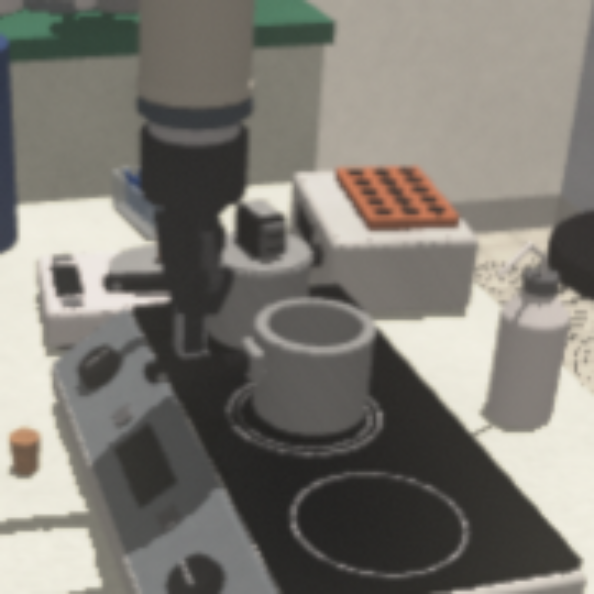

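View pics/sc3c.png

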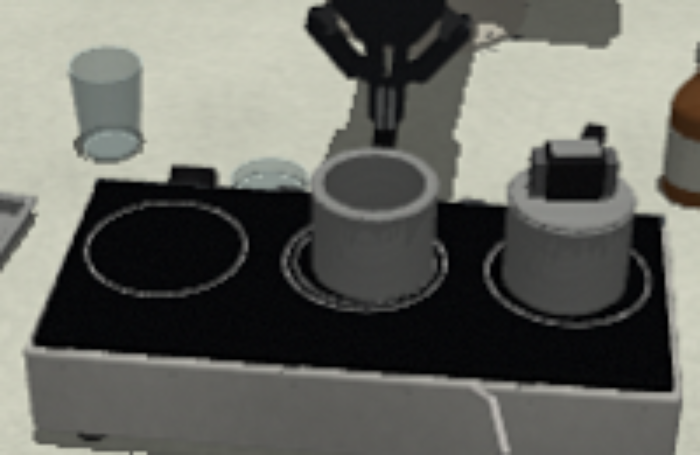

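```bash
python3 -c "
from h import *
p,d,i=load('w3')
for uv in [(320,185),(320,200),(320,215),(320,230),(313,250),(323,250),(333,250),(313,280),(323,280),(333,280),(322,345),(322,300)]:
    print(uv,dpts(i,[uv],d).round(1),p[uv[1],uv[0]])
p=p[170:390,220:430,::-1];cv2.imwrite('pics/w3c.png',cv2.resize(np.clip(p.astype(float)*2.5,0,255).astype(np.uint8),None,fx=2.7,fy=2.7))
p,d,i=load('w2')
for uv in [(320,175),(320,200),(320,230),(320,260),(320,285),(195,280),(450,280)]:
    print(uv,dpts(i,[uv],d).round(1))
"
```

```text
(320, 185) [[472.6   7.2 153.2]] [24 24 22]
(320, 200) [[479.    7.4 156. ]] [21 23 21]
(320, 215) [[486.4   7.6 155.9]] [23 23 23]
(320, 230) [[494.2   7.8 155.2]] [13 16 19]
(313, 250) [[496.2   4.9 173.1]] [75 76 74]
(323, 250) [[496.2   9.2 172.9]] [21 20 25]
(333, 250) [[495.8  13.5 173.6]] [75 74 74]
(313, 280) [[495.7   5.6 198.8]] [78 79 77]
(323, 280) [[496.    9.2 198. ]] [21 22 22]
(333, 280) [[495.5  12.7 198.8]] [80 80 78]
(322, 345) [[554.8  10.4 162. ]] [168 165 158]
(322, 300) [[503.9   9.  198.5]] [23 25 26]
(320, 175) [[475.    8.1 156.7]]
(320, 200) [[489.9   8.4 154.7]]
(320, 230) [[507.5   8.7 156.4]]
(320, 260) [[526.6   9.1 156.4]]
(320, 285) [[544.    9.4 155.5]]
(195, 280) [[497.3 -35.5 231.8]]
(450, 280) [[496.2  55.7 230.5]]
```

View pics/w3c.png

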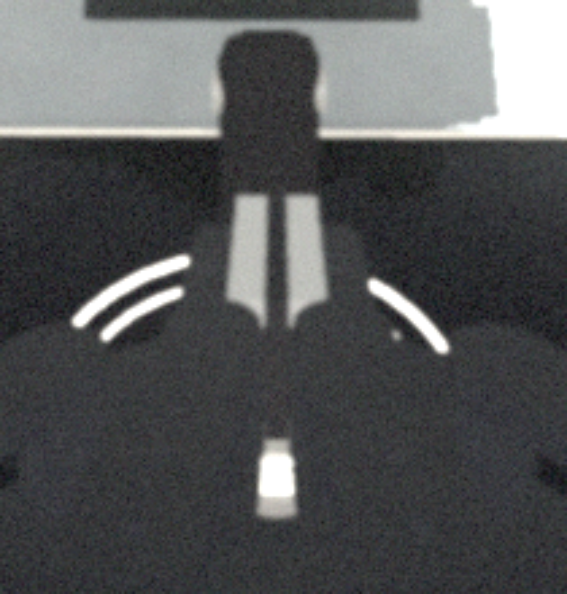

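```bash
python3 -c "
from h import *
p,d,i=load('sd3')
o=np.array(i['origin'])
for uv in [(337.6,187),(337.6,180),(337.6,170),(337,160)]:
    r=rays(i,[uv])[0]; t=(5-o[1])/r[1]; print(uv,(o+r*t).round(1), dpts(i,[uv],d).round(1))
q=p[120:210,300:400,::-1];cv2.imwrite('pics/sd3d.png',cv2.resize(np.clip(q.astype(float)*2.5,0,255).astype(np.uint8),None,fx=6,fy=6))
"
```

```text
(337.6, 187) [505.9   5.  161.9] [[505.6   3.9 162.5]]
(337.6, 180) [505.5   5.  181.4] [[503.   -4.4 186.5]]
(337.6, 170) [505.    5.  208.6] [[495.8 -29.2 225.8]]
(337, 160) [502.9   5.  235.2] [[497.6 -15.1 244.6]]
```

View pics/sd3d.png

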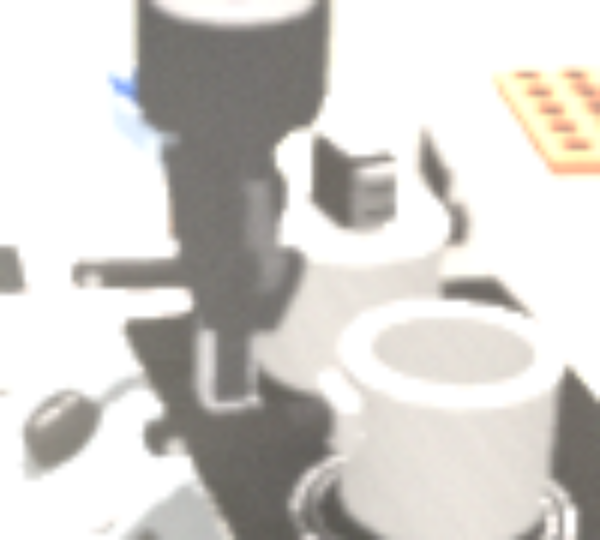

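```bash
python3 -m jog '[{"claw":0,"xyz":[0,0,0],"dr":[0,0,0]},{"claw":0,"xyz":[0,0,0],"dr":[0,0,0]},{"claw":0,"xyz":[0,0,0],"dr":[0,0,0]},{"claw":0,"xyz":[0,0,0],"dr":[0,0,0]},{"claw":0,"xyz":[0,0,0],"dr":[0,0,0]}]'; python3 -m jog '[{"claw":0,"xyz":[-1,8,0],"dr":[0,0,0]},{"claw":0,"xyz":[-1,16,0],"dr":[0,0,0]},{"claw":0,"xyz":[-1,24,0],"dr":[0,0,0]},{"claw":0,"xyz":[-1,28,0],"dr":[0,0,0]},{"claw":0,"xyz":[-1,28,0],"dr":[0,0,0]}]';  python3 -c "
from h import *
st();p,d,i=snap('wrist','w4')
p,d,i=snap('side','sd4');cv2.imwrite('pics/sd4c.png',cv2.resize(p[110:230,290:430,::-1],None,fx=5,fy=5))
"
```

```text
t: 3.45
tcp_pos: [506.5, 10.3, 131.8]
orientation: [-1.571, 0.0, 1.597]
force: [0.2, 0.3, -0.7]
finger_gap: 72.1
t: 3.95
tcp_pos: [505.9, 9.3, 102.5]
orientation: [-1.569, -0.0, 1.597]
force: [0.9, 0.2, -0.4]
finger_gap: 85.5
t 3.95 tcp [505.9   9.3 102.5] rpy [-1.569 -0.     1.597] F [ 0.9  0.2 -0.4] gap 85.5
```

View pics/sd4c.png

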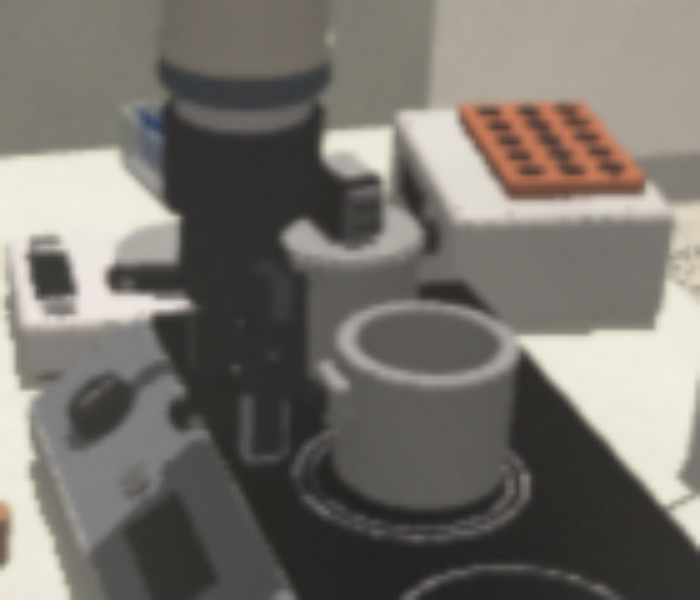

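View pics/w4.png

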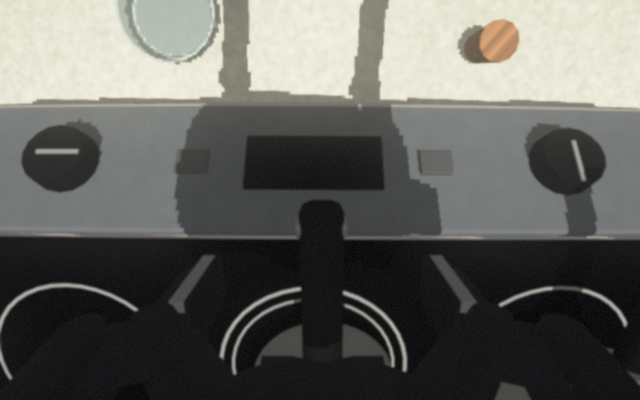

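```bash
python3 -m jog '[{"claw":120,"xyz":[0,0,0],"dr":[0,0,0]},{"claw":160,"xyz":[0,0,0],"dr":[0,0,0]},{"claw":200,"xyz":[0,0,0],"dr":[0,0,0]},{"claw":230,"xyz":[0,0,0],"dr":[0,0,0]},{"claw":255,"xyz":[0,0,0],"dr":[0,0,0]}]' 35; python3 -m jog '[{"claw":255,"xyz":[0,0,0],"dr":[0,0,0]},{"claw":255,"xyz":[0,0,0],"dr":[0,0,0]},{"claw":255,"xyz":[0,0,0],"dr":[0,0,0]},{"claw":255,"xyz":[0,0,0],"dr":[0,0,0]},{"claw":255,"xyz":[0,0,0],"dr":[0,0,0]}]';  python3 -c "
from h import *
st();p,d,i=snap('wrist','w5')
p,d,i=snap('side','sd5');cv2.imwrite('pics/sd5c.png',cv2.resize(p[110:230,290:430,::-1],None,fx=5,fy=5))
"
```

```text
t: 4.55
tcp_pos: [506.6, 9.4, 104.0]
orientation: [-1.571, -0.0, 1.597]
force: [1.5, -0.3, 1.4]
finger_gap: 17.2
t: 5.05
tcp_pos: [506.6, 9.3, 104.0]
orientation: [-1.571, -0.0, 1.597]
force: [-1.2, 1.1, 3.3]
finger_gap: 17.3
t 5.05 tcp [506.6   9.3 104. ] rpy [-1.571 -0.     1.597] F [-1.2  1.1  3.3] gap 17.3
```

View pics/sd5c.png

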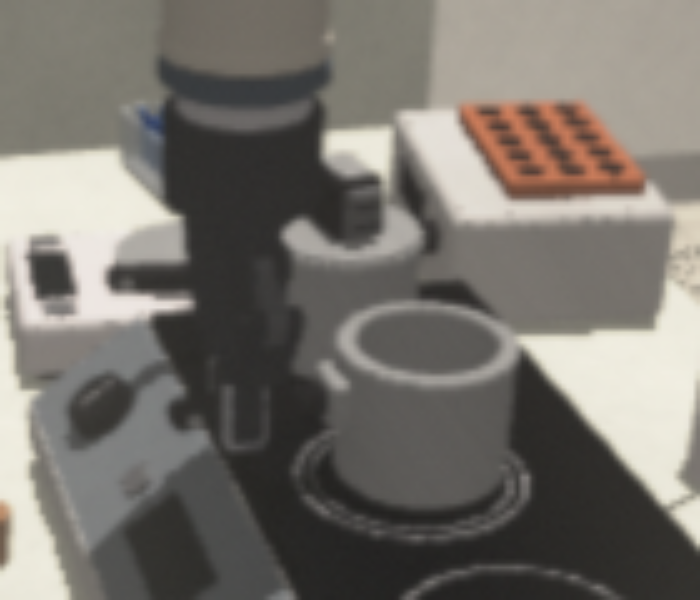

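View pics/w5.png

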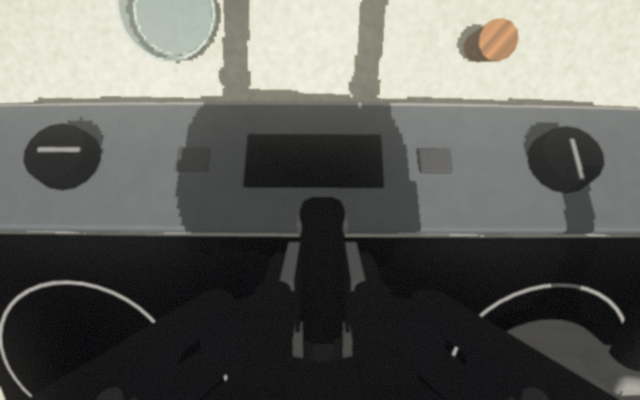

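```bash
python3 -m jog '[{"claw":255,"xyz":[-8,0,0],"dr":[0,0,0]},{"claw":255,"xyz":[-24,0,1],"dr":[0,0,0]},{"claw":255,"xyz":[-42,0,2],"dr":[0,0,0]},{"claw":255,"xyz":[-60,0,2.5],"dr":[0,0,0]},{"claw":255,"xyz":[-78,0,3],"dr":[0,0,0]}]'; python3 -m jog '[{"claw":255,"xyz":[-18,0,1],"dr":[0,0,0]},{"claw":255,"xyz":[-36,0,2],"dr":[0,0,0]},{"claw":255,"xyz":[-54,0,2.5],"dr":[0,0,0]},{"claw":255,"xyz":[-70,0,3],"dr":[0,0,0]},{"claw":255,"xyz":[-79,0,3.5],"dr":[0,0,0]}]';  python3 -c "
from h import *
st();p,d,i=snap('side','sd6');cv2.imwrite('pics/sd6c.png',cv2.resize(p[110:290,290:460,::-1],None,fx=3.3,fy=3.3))
p,d,i=snap('scene','sc6');cv2.imwrite('pics/sc6c.png',cv2.resize(p[170:300,220:420,::-1],None,fx=3.5,fy=3.5))
"
```

```text
t: 5.65
tcp_pos: [505.7, -69.1, 103.9]
orientation: [-1.571, -0.001, 1.598]
force: [0.6, 4.2, 2.7]
finger_gap: 17.3
t: 6.15
tcp_pos: [504.1, -148.9, 103.8]
orientation: [-1.571, -0.0, 1.596]
force: [-0.1, 3.7, 2.8]
finger_gap: 16.9
t 6.15 tcp [ 504.1 -148.9  103.8] rpy [-1.571 -0.     1.596] F [-0.1  3.7  2.8] gap 16.9
```

View pics/sd6c.png

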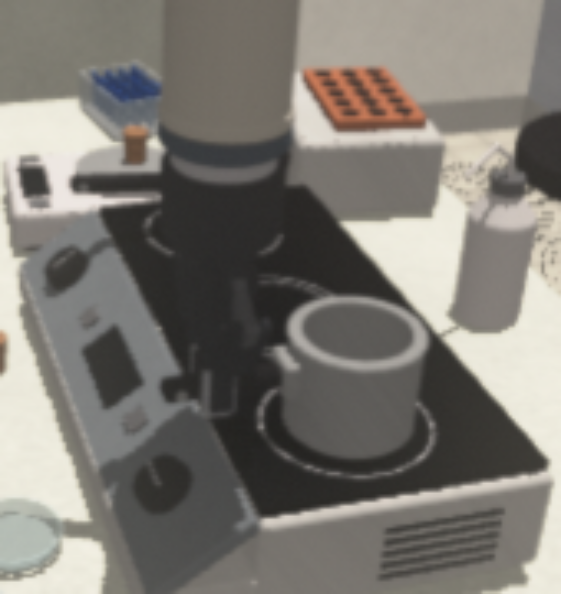

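View pics/sc6c.png

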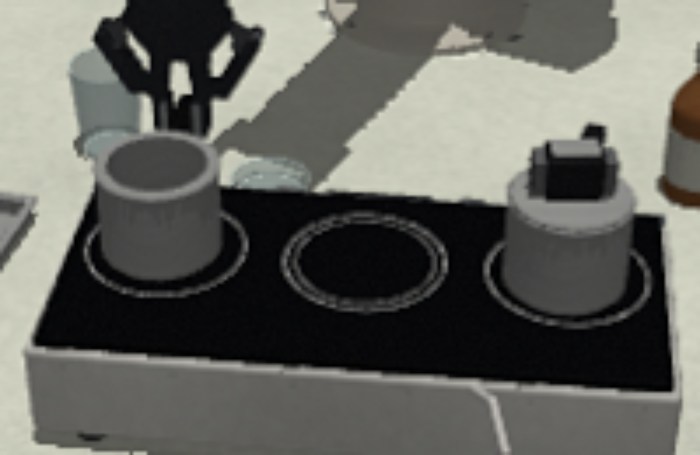

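```bash
python3 -m jog '[{"claw":0,"xyz":[0,0,0],"dr":[0,0,0]},{"claw":0,"xyz":[0,0,0],"dr":[0,0,0]},{"claw":0,"xyz":[0,0,0],"dr":[0,0,0]},{"claw":0,"xyz":[0,0,0],"dr":[0,0,0]},{"claw":0,"xyz":[0,0,0],"dr":[0,0,0]}]'; python3 -m jog '[{"claw":0,"xyz":[0,-20,0],"dr":[0,0,0]},{"claw":0,"xyz":[0,-60,0],"dr":[0,0,0]},{"claw":0,"xyz":[0,-110,0],"dr":[0,0,0]},{"claw":0,"xyz":[0,-150,0],"dr":[0,0,0]},{"claw":0,"xyz":[0,-150,0],"dr":[0,0,0]}]';  python3 -c "
from h import *
st();p,d,i=snap('wrist','w7')
# target above lid, reported tip is 28.5 lower than true
go(604.2,152,250,1.706)
"
```

```text
t: 6.75
tcp_pos: [504.1, -147.5, 103.6]
orientation: [-1.571, 0.0, 1.597]
force: [-0.1, 0.5, 0.4]
finger_gap: 85.3
t: 7.25
tcp_pos: [505.8, -148.3, 261.5]
orientation: [-1.582, 0.004, 1.597]
force: [0.2, -0.0, 0.8]
finger_gap: 85.3
t 7.25 tcp [ 505.8 -148.3  261.5] rpy [-1.582  0.004  1.597] F [ 0.2 -0.   0.8] gap 85.3
t 7.3 tcp [ 505.3 -148.1  257.8] rpy [-1.577  0.003  1.597] F [-0.3  0.6 -1.3] gap 84.8
xyz [ 297.5    7.7 -106.7] dr [ 0.4 -6.2 -0.2]
```

View pics/w7.png

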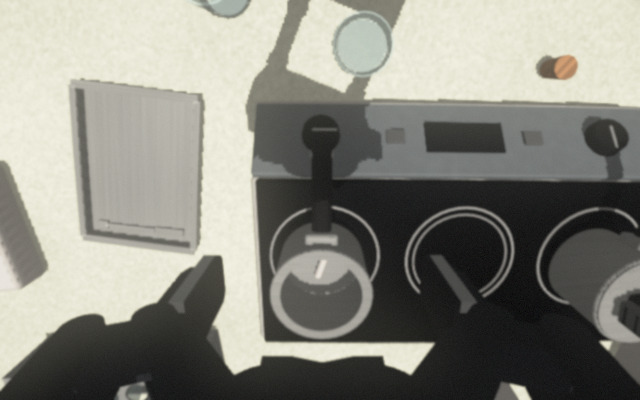

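Run:
```python
from h import *
p,d,i=load('w7')
g=p.min(2)
v,u=np.mgrid[0:400,0:640]; uv=np.c_[u.ravel(),v.ravel()]; W=dpts(i,uv,d)
def ring(x0,y0,x1,y1,th=110):
    v,u=np.nonzero(g[y0:y1,x0:x1]>th); return plane(i,np.c_[u+x0,v+y0],100)
P=ring(400,200,520,270);print('mid',len(P),rcircle(P,58,63),rcircle(P,50,54))
P=np.r_[ring(268,200,300,280),ring(340,205,385,270)];print('right',rcircle(P,57,63))
P=np.r_[ring(534,200,560,300),ring(560,200,640,228)];print('left',rcircle(P,57,63))
m=(W[:,1]<-80)&(W[:,1]>-210)&(abs(W[:,2]-175)<5)&(W[:,0]>540)&(d.ravel()>0)&(uv[:,0]>255)
M=m.reshape(400,640).astype(np.uint8); c=max(cv2.findContours(M,0,1)[0],key=cv2.contourArea).reshape(-1,2); print('open rim',rcircle(plane(i,c,175),42,48),len(c))
# tray rim z 18
m=(W[:,1]<-235)&(abs(W[:,2]-18)<5)&(uv[:,0]<230)&(uv[:,1]<270)&(uv[:,0]>50)&(W[:,0]>350)
M=m.reshape(400,640).astype(np.uint8); cv2.imwrite('pics/m7.png',M*255)
c=np.vstack([k for k in cv2.findContours(M,0,1)[0] if len(k)>20]).reshape(-1,2); Q=plane(i,c,18)[:,:2].astype(np.float32); print('tray',cv2.minAreaRect(Q))
q=[(70,82),(202,95),(198,252),(80,240)]; Q=plane(i,q,18); print(Q.round(1),Q.mean(0))
q=[(88,240),(200,252)]
```

```text
mid 588 (array([599.73772179,   4.03379566]), np.float64(59.09780145261064), np.int64(393), np.float64(0.6770721995788093)) (array([ 5.96219387e+02, -3.55007148e-01]), np.float64(54.192866395193924), np.int64(181), np.float64(0.6652877507826079))
right (array([ 603.36756225, -145.38240257]), np.float64(59.32535895161811), np.int64(336), np.float64(0.6691975011854675))
left (array([596.46953707, 153.22361598]), np.float64(59.07742578979447), np.int64(291), np.float64(0.6168430597931075))
open rim (array([ 602.89895938, -148.4016408 ]), np.float64(45.33226960375871), np.int64(270), np.float64(0.33047938131378857)) 270
tray ((533.082275390625, -390.6197814941406), (162.89393615722656, 214.97332763671875), 83.70096588134766)
[[ 422.6 -455.9   18. ]
 [ 435.3 -295.8   18. ]
 [ 642.4 -317.5   18. ]
 [ 630.1 -481.9   18. ]] [ 532.6294605  -387.78645567   18.        ]
```

View pics/m7.png

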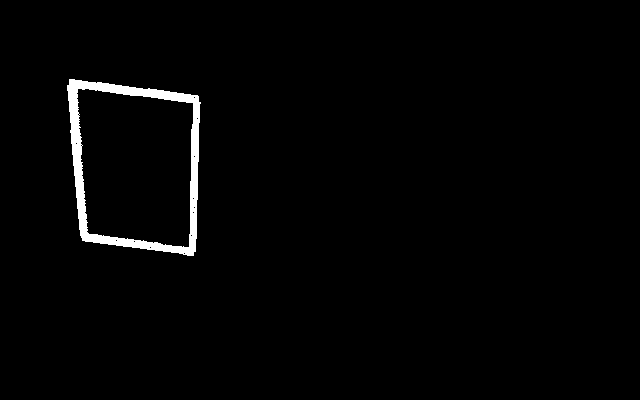

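Run:
```python
from h import *
p,d,i=load('sc3')
v,u=np.mgrid[0:400,0:640]; uv=np.c_[u.ravel(),v.ravel()]; W=dpts(i,uv,d)
m=(W[:,1]<-235)&(abs(W[:,2]-18)<6)&(uv[:,0]>140)&(uv[:,0]<240)&(uv[:,1]>210)&(uv[:,1]<280)
M=m.reshape(400,640).astype(np.uint8)
c=np.vstack([k for k in cv2.findContours(M,0,1)[0] if len(k)>20]).reshape(-1,2); Q=plane(i,c,18)[:,:2].astype(np.float32); print('tray',cv2.minAreaRect(Q),cv2.boxPoints(cv2.minAreaRect(Q)))
cv2.imwrite('pics/sctr.png',cv2.resize(p[205:285,140:245,::-1],None,fx=6,fy=6))
p,d,i=load('w7'); q=[(140,150),(140,200)]; print(dpts(i,q,d)); print(dpts(i,[(300,120),(30,150),(40,60)],d))
```

```text
tray ((514.4071655273438, -463.79791259765625), (333.8231201171875, 221.10299682617188), 78.46945190429688) [[ 372.72278 -605.24274]
 [ 589.3635  -649.4391 ]
 [ 656.09155 -322.3531 ]
 [ 439.4508  -278.15674]]
[[ 5.05992532e+02 -3.88453590e+02  2.09543583e+00]
 [ 5.75473567e+02 -3.98848622e+02 -9.18041888e-02]]
[[ 458.97416016 -175.90773286   56.87391218]
 [ 509.57873638 -542.49600381   -1.15650891]
 [ 396.19465298 -504.67633426   -1.32628886]]
```

View pics/sctr.png

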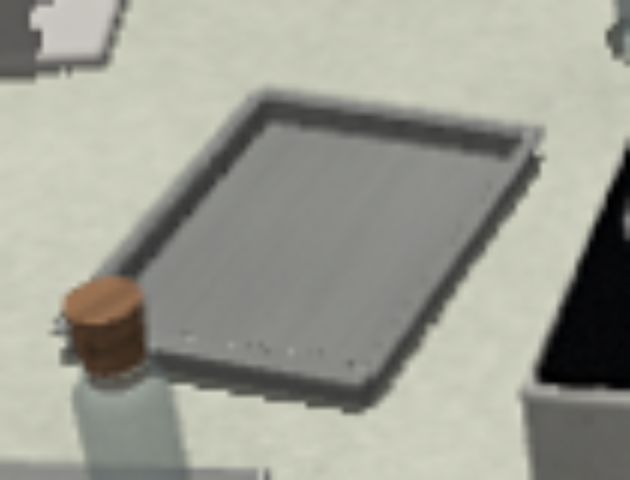

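Run:
```python
from h import *
p,d,i=load('sc3')
q=np.array([(262,88),(543,130),(367,383)])/6+[140,205]; P=plane(i,q,18); print(P.round(1),(P[0]+P[2])/2,np.linalg.norm(P[0]-P[1]),np.linalg.norm(P[1]-P[2]))
```

```text
[[ 420.  -453.4   18. ]
 [ 437.2 -297.8   18. ]
 [ 644.6 -319.9   18. ]] [ 532.29858818 -386.69544326   18.        ] 156.6266267804282 208.58245139899768
```

```bash
python3 -m jog '[{"claw":0,"xyz":[40,0,-15],"dr":[0,-1,0]},{"claw":0,"xyz":[82,0,-30],"dr":[0,-2,0]},{"claw":0,"xyz":[125,0,-45],"dr":[0,-3,0]},{"claw":0,"xyz":[168,0,-60],"dr":[0,-4,0]},{"claw":0,"xyz":[212,0,-76],"dr":[0,-5,0]}]'; python3 -m jog '[{"claw":0,"xyz":[42,0,-10],"dr":[0,-1,0]},{"claw":0,"xyz":[82,5,-22],"dr":[0,-1,0]},{"claw":0,"xyz":[88,25,-23],"dr":[0,-1,0]},{"claw":0,"xyz":[88,35,-23],"dr":[0,-1,0]},{"claw":0,"xyz":[88,35,-23],"dr":[0,-1,0]}]';  python3 -c "
from h import *
p,d,i=snap('wrist','w8')
p,d,i=snap('side','sd8')
p,d,i=snap('scene','sc8');cv2.imwrite('pics/sc8c.png',cv2.resize(p[120:280,300:480,::-1],None,fx=3.5,fy=3.5))
go(604.2,152,150,1.706)
"
```

```text
t: 7.8
tcp_pos: [574.3, 67.8, 251.8]
orientation: [-1.568, 0.0, 1.685]
force: [-0.0, -0.7, -0.6]
finger_gap: 85.9
t: 8.3
tcp_pos: [586.2, 155.6, 215.0]
orientation: [-1.565, 0.001, 1.702]
force: [-0.2, -1.0, -0.7]
finger_gap: 85.6
t 8.45 tcp [587.5 155.  219.4] rpy [-1.571  0.     1.7  ] F [ 0.4 -0.2 -0.1] gap 85.3
xyz [ -5.2  69.4 -16.1] dr [ 0.  -0.3 -0. ]
```

View pics/w8.png

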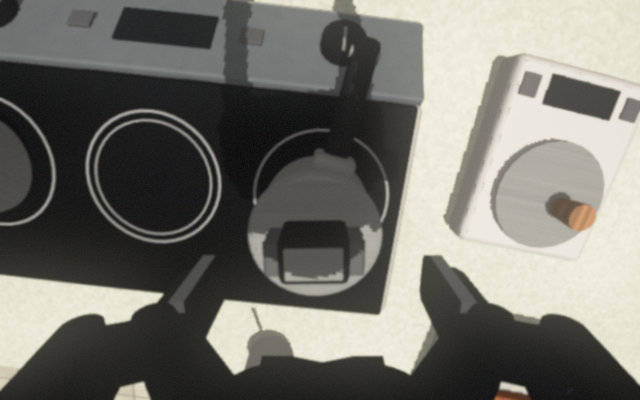

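View pics/sc8c.png

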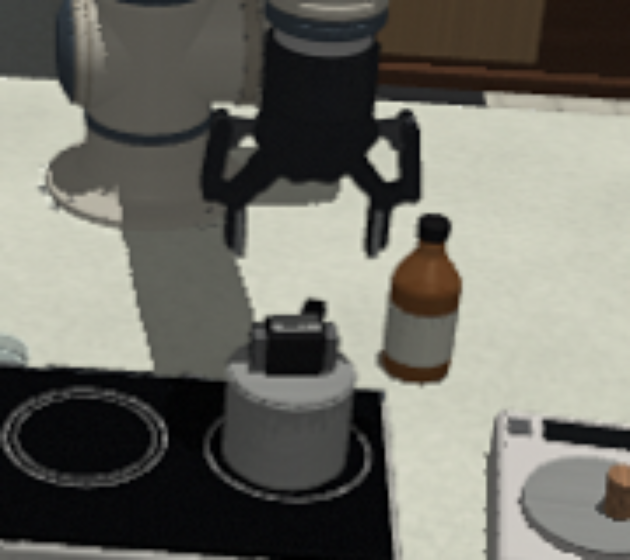

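Run:
```python
from h import *
p,d,i=load('w8')
v,u=np.mgrid[0:400,0:640]; uv=np.c_[u.ravel(),v.ravel()]; W=dpts(i,uv,d)
ok=(uv[:,0]>235)&(uv[:,0]<395)&(uv[:,1]<310)
def outer(m):
    M=m.reshape(400,640).astype(np.uint8); M=cv2.morphologyEx(M,cv2.MORPH_OPEN,np.ones((3,3))); return max(cv2.findContours(M,0,1)[0],key=cv2.contourArea).reshape(-1,2)
c=outer(ok&(W[:,2]>207)&(W[:,2]<222)); print(cv2.boundingRect(c)); P=plane(i,c,212).astype(np.float32); print(cv2.minAreaRect(P[:,:2].copy()))
c=outer(ok&(W[:,2]>171)&(uv[:,1]>185)); P=plane(i,c,177); print('lid',rcircle(P,42,48),len(c))
cv2.imwrite('pics/w8c.png',cv2.resize(p[200:310,235:395,::-1],None,fx=4.5,fy=4.5))
# fingers
m=(uv[:,1]>240)&(uv[:,1]<300)&(W[:,2]>225)&(d.ravel()>0)
for a,b in((170,218),(420,470)):
    Q=W[m&(uv[:,0]>a)&(uv[:,0]<b)]; print('finger',Q.min(0),np.median(Q,0))
```

```text
(263, 235, 102, 49)
((603.3637084960938, 151.61871337890625), (30.562448501586914, 57.76887893676758), 7.61487340927124)
lid (array([603.42919327, 151.67817048]), np.float64(44.92655724416903), np.int64(287), np.float64(0.3036182136398944)) 365
finger [580.82933218  97.57572896 261.26110543] [582.71403978 108.95208747 277.47498152]
finger [568.86621854 194.72871294 257.32101686] [571.88722299 196.99415764 274.92621133]
```

View pics/w8c.png

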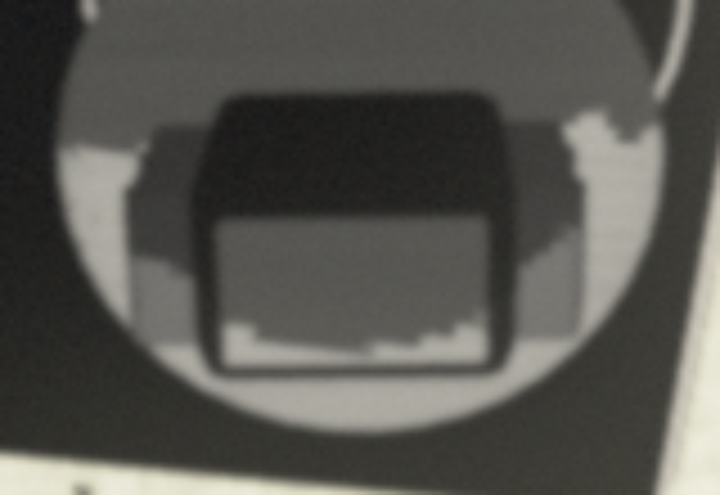

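```bash
python3 -m jog '[{"claw":0,"xyz":[-5,0,-15.5],"dr":[0,0,0]},{"claw":0,"xyz":[-5,20,-15.5],"dr":[0,0,0]},{"claw":0,"xyz":[-5,40,-15.5],"dr":[0,0,0]},{"claw":0,"xyz":[-5,55,-15.5],"dr":[0,0,0]},{"claw":0,"xyz":[-5,55,-15.5],"dr":[0,0,0]}]'; python3 -c "
from h import *
p,d,i=snap('wrist','w9')
p,d,i=snap('scene','sc9');cv2.imwrite('pics/sc9c.png',cv2.resize(p[180:270,340:430,::-1],None,fx=6,fy=6))
go(603.5,151.8,150,1.706)
"
```

```text
t: 8.95
tcp_pos: [602.6, 152.3, 161.6]
orientation: [-1.567, 0.0, 1.701]
force: [0.7, -0.6, -1.1]
finger_gap: 85.5
t 9.05 tcp [603.6 152.8 164.5] rpy [-1.571  0.     1.701] F [-0.1  0.1  0.7] gap 85.5
xyz [-1.  14.5  0.2] dr [ 0.  -0.3 -0. ]
```

View pics/w9.png

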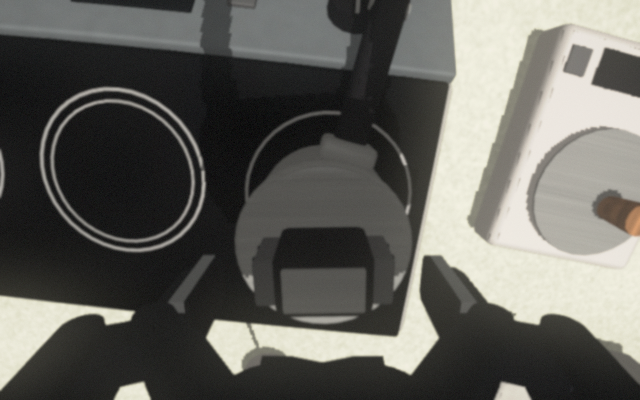

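View pics/sc9c.png

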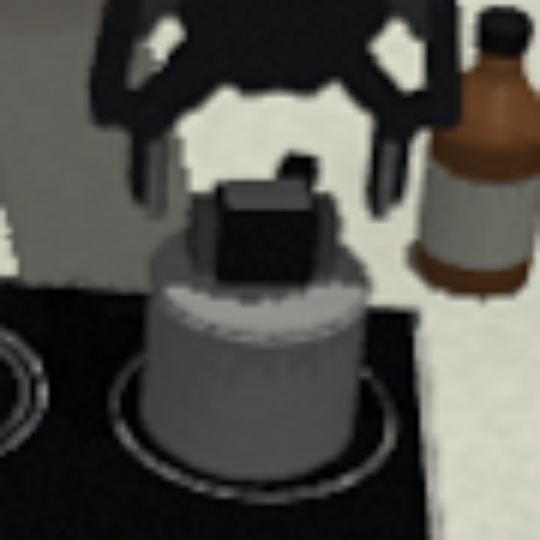

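```bash
python3 -m jog '[{"claw":0,"xyz":[-1,7,0],"dr":[0,0,0]},{"claw":0,"xyz":[-1,14.5,0],"dr":[0,0,0]},{"claw":0,"xyz":[-1,14.5,0],"dr":[0,0,0]},{"claw":60,"xyz":[-1,14.5,0],"dr":[0,0,0]},{"claw":90,"xyz":[-1,14.5,0],"dr":[0,0,0]}]' 40; python3 -m jog '[{"claw":130,"xyz":[0,0,0],"dr":[0,0,0]},{"claw":180,"xyz":[0,0,0],"dr":[0,0,0]},{"claw":200,"xyz":[0,0,0],"dr":[0,0,0]},{"claw":200,"xyz":[0,0,0],"dr":[0,0,0]},{"claw":200,"xyz":[0,0,0],"dr":[0,0,0]}]'; python3 -c "
from h import *
st();p,d,i=snap('scene','sc10');cv2.imwrite('pics/sc10c.png',cv2.resize(p[180:270,340:430,::-1],None,fx=6,fy=6))
"
```

```text
t: 9.55
tcp_pos: [603.7, 152.4, 149.6]
orientation: [-1.571, -0.0, 1.702]
force: [-0.3, 0.3, 3.2]
finger_gap: 58.9
t: 10.05
tcp_pos: [604.3, 152.5, 151.5]
orientation: [-1.574, -0.0, 1.702]
force: [-0.5, 1.6, 7.0]
finger_gap: 43.8
t 10.05 tcp [604.3 152.5 151.5] rpy [-1.574 -0.     1.702] F [-0.5  1.6  7. ] gap 43.8
```

View pics/sc10c.png

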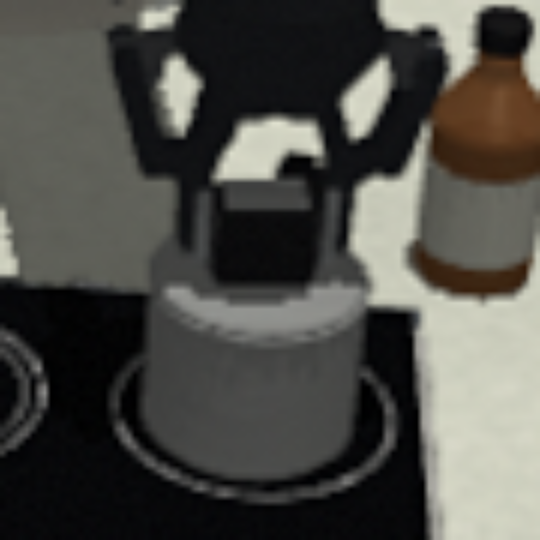

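```bash
python3 -m jog '[{"claw":200,"xyz":[0,-2,0],"dr":[0,0,0]},{"claw":200,"xyz":[0,-5,0],"dr":[0,0,0]},{"claw":200,"xyz":[0,-8,0],"dr":[0,0,0]},{"claw":200,"xyz":[0,-11,0],"dr":[0,0,0]},{"claw":200,"xyz":[0,-14,0],"dr":[0,0,0]}]'; python3 -c "
from h import *
st();p,d,i=snap('scene','sc11');cv2.imwrite('pics/sc11c.png',cv2.resize(p[180:270,340:430,::-1],None,fx=6,fy=6))
"
```

```text
t: 10.6
tcp_pos: [603.5, 152.2, 163.2]
orientation: [-1.57, 0.0, 1.702]
force: [0.2, -0.1, -2.1]
finger_gap: 44.1
t 10.6 tcp [603.5 152.2 163.2] rpy [-1.57   0.     1.702] F [ 0.2 -0.1 -2.1] gap 44.1
```

View pics/sc11c.png

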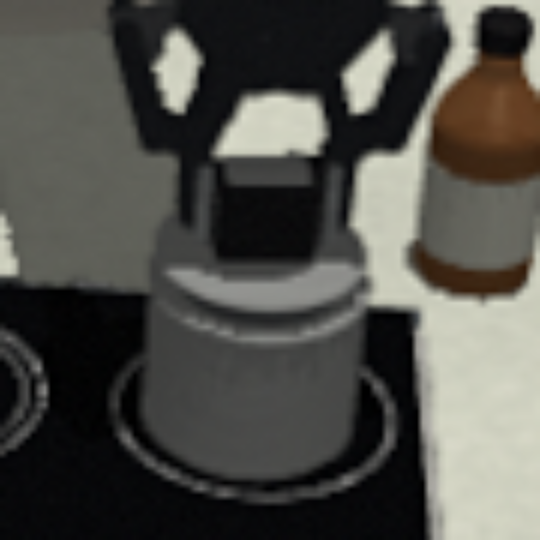

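Run:
```python
from h import *
for t in('sc10','sd6'):
    p,d,i=load(t)
    v,u=np.mgrid[0:400,0:640]; uv=np.c_[u.ravel(),v.ravel()]; W=dpts(i,uv,d)[d.ravel()>0]
    for y0 in range(-700,-220,60):
        for x0 in range(200,760,80):
            m=(W[:,0]>x0)&(W[:,0]<x0+80)&(W[:,1]>y0)&(W[:,1]<y0+60)&(W[:,2]>45)&(W[:,2]<700)
            if m.sum()>5: print(t,(x0,y0),m.sum(),W[m].min(0).round(),W[m].max(0).round())
```

```text
sc10 (200, -700) 123 [ 201. -697.  155.] [ 275. -640.  352.]
sc10 (280, -700) 399 [ 283. -698.   46.] [ 359. -641.  346.]
sc10 (360, -700) 203 [ 361. -684.  188.] [ 438. -640.  312.]
sc10 (440, -700) 22 [ 440. -651.  294.] [ 453. -641.  312.]
sc10 (520, -700) 139 [ 537. -700.   52.] [ 600. -640.   72.]
sc10 (600, -700) 323 [ 600. -700.   63.] [ 680. -640.   72.]
sc10 (680, -700) 74 [ 681. -699.   45.] [ 715. -640.   71.]
sc10 (200, -640) 446 [ 214. -640.  104.] [ 278. -616.  353.]
sc10 (280, -640) 262 [ 290. -640.  102.] [ 360. -591.  352.]
sc10 (360, -640) 914 [ 360. -640.  101.] [ 440. -580.  352.]
sc10 (440, -640) 63 [ 440. -639.  294.] [ 452. -603.  314.]
sc10 (520, -640) 242 [ 527. -640.   52.] [ 600. -580.   73.]
sc10 (600, -640) 369 [ 600. -640.   52.] [ 680. -580.   73.]
sc10 (680, -640) 85 [ 680. -640.   46.] [ 707. -581.   71.]
sc10 (360, -580) 7 [ 416. -580.  220.] [ 423. -578.  325.]
sc10 (520, -580) 72 [ 529. -580.   45.] [ 600. -567.   59.]
sc10 (600, -580) 128 [ 602. -580.   45.] [ 679. -558.   71.]
sc10 (680, -580) 33 [ 682. -580.   47.] [ 697. -562.   58.]
sc10 (280, -340) 83 [ 293. -296.   47.] [ 348. -280.   92.]
sc10 (280, -280) 333 [ 282. -280.   45.] [ 359. -228.   93.]
sc10 (520, -280) 12 [ 520. -223.   88.] [ 598. -220.   92.]
sc10 (600, -280) 6 [ 602. -222.   88.] [ 658. -220.   90.]
sd6 (440, -700) 13 [ 440. -642.  306.] [ 447. -640.  308.]
sd6 (280, -640) 1518 [ 333. -625.  290.] [ 360. -600.  351.]
sd6 (360, -640) 3734 [ 360. -640.  258.] [ 440. -586.  350.]
sd6 (440, -640) 110 [ 440. -640.  305.] [ 446. -612.  308.]
sd6 (280, -340) 474 [ 291. -299.   45.] [ 347. -280.   90.]
sd6 (280, -280) 623 [ 286. -280.   45.] [ 352. -231.   90.]
sd6 (440, -280) 356 [ 444. -228.   45.] [ 520. -220.  489.]
sd6 (520, -280) 605 [ 520. -229.   45.] [ 600. -220.  480.]
sd6 (600, -280) 533 [ 600. -227.   45.] [ 680. -220.   91.]
sd6 (680, -280) 249 [ 680. -226.   45.] [ 721. -220.   89.]
```

```bash
python3 -m jog '[{"claw":200,"xyz":[0,-10,0],"dr":[0,0,0]},{"claw":200,"xyz":[0,-25,0],"dr":[0,0,0]},{"claw":200,"xyz":[0,-45,0],"dr":[0,0,0]},{"claw":200,"xyz":[0,-60,0],"dr":[0,0,0]},{"claw":200,"xyz":[0,-70,0],"dr":[0,0,0]}]'; python3 -c "
from h import *
go(517.6,-386,233,1.464)
"
```

```text
t: 11.15
tcp_pos: [604.1, 152.3, 236.5]
orientation: [-1.574, -0.0, 1.702]
force: [0.4, 0.6, -1.9]
finger_gap: 44.0
t 11.15 tcp [604.1 152.3 236.5] rpy [-1.574 -0.     1.702] F [ 0.4  0.6 -1.9] gap 44.0
xyz [-522.4    2.8  156. ] dr [ 0.2 13.6  0. ]
```

```bash
python3 -m jog '[{"claw":200,"xyz":[-15,0,5],"dr":[0,0,0]},{"claw":200,"xyz":[-45,0,14],"dr":[0,1,0]},{"claw":200,"xyz":[-85,0,26],"dr":[0,2,0]},{"claw":200,"xyz":[-125,0,38],"dr":[0,3,0]},{"claw":200,"xyz":[-165,0,50],"dr":[0,4,0]}]'; python3 -c "
from h import *
go(517.6,-386,233,1.464)
"
```

```text
t: 11.65
tcp_pos: [574.5, -20.2, 232.6]
orientation: [-1.57, 0.0, 1.631]
force: [1.3, -0.1, -1.1]
finger_gap: 44.0
t 11.65 tcp [574.5 -20.2 232.6] rpy [-1.57   0.     1.631] F [ 1.3 -0.1 -1.1] gap 44.0
xyz [-3.617e+02 -2.000e-01  7.880e+01] dr [-0.1  9.6 -0. ]
```

```bash
python3 -m jog '[{"claw":200,"xyz":[-40,0,9],"dr":[0,1,0]},{"claw":200,"xyz":[-80,0,18],"dr":[0,2,0]},{"claw":200,"xyz":[-120,0,26],"dr":[0,3,0]},{"claw":200,"xyz":[-160,0,35],"dr":[0,4,0]},{"claw":200,"xyz":[-200,0,44],"dr":[0,5,0]}]'; python3 -c "
from h import *
go(517.6,-386,233,1.464)
"
```

```text
t: 12.15
tcp_pos: [542.4, -222.5, 232.7]
orientation: [-1.57, -0.0, 1.543]
force: [0.4, 0.9, -2.0]
finger_gap: 44.1
t 12.15 tcp [ 542.4 -222.5  232.7] rpy [-1.57  -0.     1.543] F [ 0.4  0.9 -2. ] gap 44.1
xyz [-164.1   -0.3   20.3] dr [-0.1  4.5  0. ]
```

```bash
python3 -m jog '[{"claw":200,"xyz":[-40,0,5],"dr":[0,1,0]},{"claw":200,"xyz":[-85,0,10],"dr":[0,2,0]},{"claw":200,"xyz":[-130,0,16],"dr":[0,3.5,0]},{"claw":200,"xyz":[-155,0,19],"dr":[0,4.5,0]},{"claw":200,"xyz":[-164,0,20],"dr":[0,4.5,0]}]'; python3 -m jog '[{"claw":200,"xyz":[0,15,0],"dr":[0,0,0]},{"claw":200,"xyz":[0,50,0],"dr":[0,0,0]},{"claw":200,"xyz":[0,90,0],"dr":[0,0,0]},{"claw":200,"xyz":[0,125,0],"dr":[0,0,0]},{"claw":200,"xyz":[0,140,0],"dr":[0,0,0]}]'; python3 -c "
from h import *
snap('wrist','w13');go(517.6,-386,-9,1.464)
p,d,i=snap('side','sd13');cv2.imwrite('pics/sd13c.png',cv2.resize(p[150:400,280:520,::-1],None,fx=2.4,fy=2.4))
p,d,i=snap('scene','sc13');cv2.imwrite('pics/sc13c.png',cv2.resize(p[180:290,140:260,::-1],None,fx=5,fy=5))
"
```

```text
t: 12.65
tcp_pos: [517.3, -387.0, 231.7]
orientation: [-1.568, -0.0, 1.462]
force: [-0.6, 0.9, -1.3]
finger_gap: 44.2
t: 13.15
tcp_pos: [517.5, -381.7, 88.1]
orientation: [-1.565, -0.004, 1.467]
force: [-0.7, 0.6, -3.1]
finger_gap: 43.8
t 13.2 tcp [ 517.3 -381.6   87.1] rpy [-1.563 -0.005  1.467] F [ 0.3 -0.3 -3.8] gap 44.2
xyz [-4.8 96.1 -1.4] dr [-0.4  0.2  0.3]
```

View pics/sd13c.png

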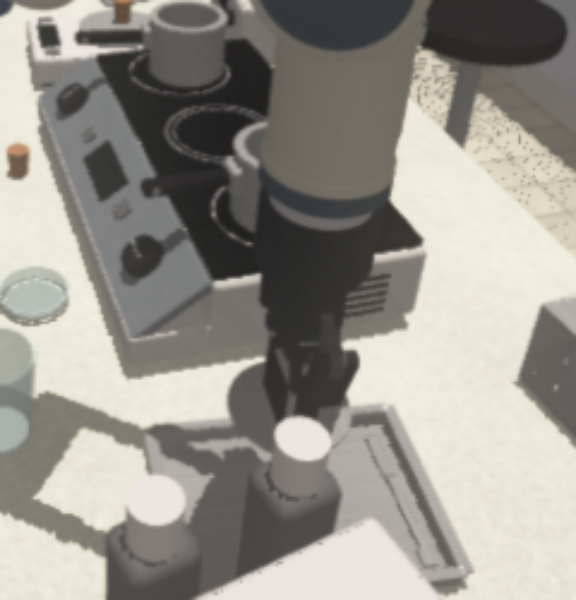

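View pics/sc13c.png

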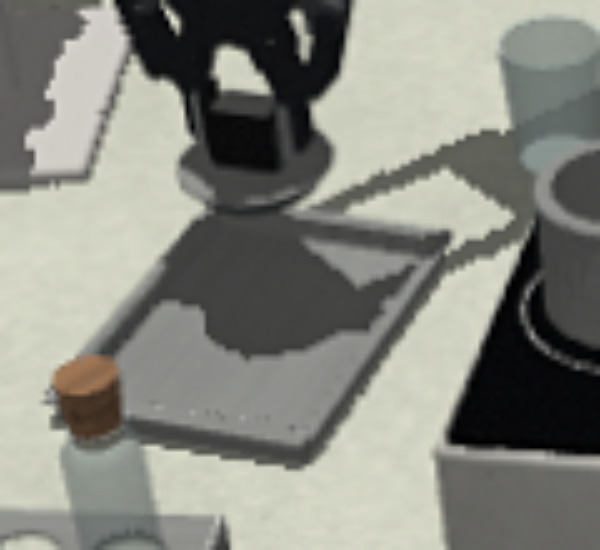

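View pics/w13.png

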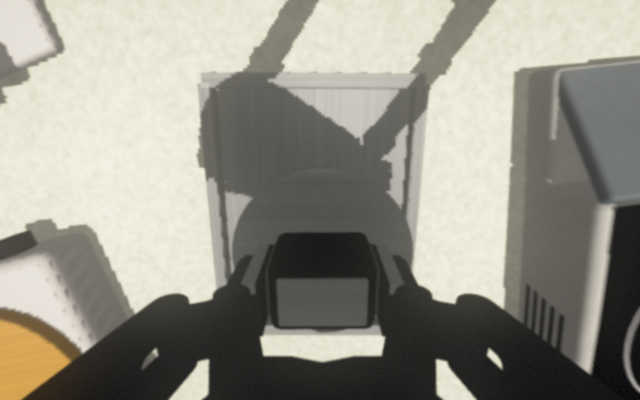

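Run:
```python
from h import *
s=st(); p,d,i=snap('wrist','w14'); st()
v,u=np.mgrid[0:400,0:640]; uv=np.c_[u.ravel(),v.ravel()]; W=dpts(i,uv,d)
m=(uv[:,0]>250)&(uv[:,0]<395)&(uv[:,1]>180)&(uv[:,1]<228)&(W[:,2]>80)
Q=W[m]; Q=Q[abs(Q[:,2]-np.median(Q[:,2]))<6]; A=np.c_[Q[:,0]-517,Q[:,1]+386,np.ones(len(Q))]; print('plate',np.linalg.lstsq(A,Q[:,2],rcond=None)[0],np.median(Q[:,2]),len(Q))
m=(uv[:,0]>285)&(uv[:,0]<360)&(uv[:,1]>285)&(uv[:,1]<322); print('griptop',np.median(W[m],0))
c=np.array([(276,278),(369,278),(369,328),(276,328)]); print(plane(i,c,np.median(W[m],0)[2]).mean(0))
for z in(1,):
  q=[(201,75),(425,76)]; print(plane(i,q,18))
```

```text
t 13.3 tcp [ 519.2 -383.1   93. ] rpy [-1.569e+00 -1.000e-03  1.467e+00] F [ 0.1  0.5 -1.1] gap 44.1
t 13.35 tcp [ 520.  -383.9   95.1] rpy [-1.572e+00  1.000e-03  1.466e+00] F [ 1.1 -0.  -1.1] gap 44.1
plate [ 2.60218523e-03 -5.89316007e-05  1.18586327e+02] 118.54778811022004 6345
griptop [ 520.01093072 -384.1662776   157.00706073]
[ 520.14474888 -384.29595654  157.00706073]
[[ 422.11904704 -459.29127863   18.        ]
 [ 439.07676232 -303.50444977   18.        ]]
```

```bash
python3 -m jog '[{"claw":200,"xyz":[0,15,0],"dr":[0,0,0]},{"claw":200,"xyz":[0,35,0],"dr":[0,0,0]},{"claw":200,"xyz":[0,55,0],"dr":[0,0,0]},{"claw":200,"xyz":[0,70,0],"dr":[0,0,0]},{"claw":200,"xyz":[0,80,0],"dr":[0,0,0]}]'; python3 -m jog '[{"claw":200,"xyz":[0,0,0],"dr":[0,0,0]},{"claw":200,"xyz":[0,0,0],"dr":[0,0,0]},{"claw":200,"xyz":[0,0,0],"dr":[0,0,0]},{"claw":200,"xyz":[0,0,0],"dr":[0,0,0]},{"claw":200,"xyz":[0,0,0],"dr":[0,0,0]}]'
python3 - <<'E'
from h import *
go(517.6,-386,-8,1.464); p,d,i=snap('wrist','w15'); st()
v,u=np.mgrid[0:400,0:640]; uv=np.c_[u.ravel(),v.ravel()]; W=dpts(i,uv,d)
m=(uv[:,0]>285)&(uv[:,0]<360)&(uv[:,1]>285)&(uv[:,1]<322); print('griptop',np.median(W[m],0))
m=(uv[:,0]>250)&(uv[:,0]<395)&(uv[:,1]>180)&(uv[:,1]<228)
Q=W[m]; z=np.median(Q[:,2]); Q=Q[abs(Q[:,2]-z)<4]; A=np.c_[Q[:,0]-517,Q[:,1]+386,np.ones(len(Q))]; print('plate',np.linalg.lstsq(A,Q[:,2],rcond=None)[0])
p,d,i=snap('side','sd15');cv2.imwrite('pics/sd15c.png',cv2.resize(p[230:400,310:500,::-1],None,fx=3,fy=3))
E
```

```text
t: 13.85
tcp_pos: [519.5, -383.6, 12.4]
orientation: [-1.571, -0.0, 1.466]
force: [0.5, 0.0, -1.9]
finger_gap: 43.8
t: 14.35
tcp_pos: [519.9, -383.9, 14.2]
orientation: [-1.572, 0.001, 1.466]
force: [-0.1, 0.8, -2.2]
finger_gap: 43.9
t 14.35 tcp [ 519.9 -383.9   14.2] rpy [-1.572e+00  1.000e-03  1.466e+00] F [-0.1  0.8 -2.2] gap 43.9
xyz [-2.3 22.2  2.1] dr [ 0.1  0.1 -0. ]
t 14.4 tcp [ 519.8 -383.8   13.9] rpy [-1.572e+00  1.000e-03  1.466e+00] F [-0.2 -0.2 -2.7] gap 44.3
griptop [ 520.60360945 -384.89851794   78.12174306]
plate [ 6.79929666e-03 -1.45125351e-03  3.97453553e+01]
```

View pics/w15.png

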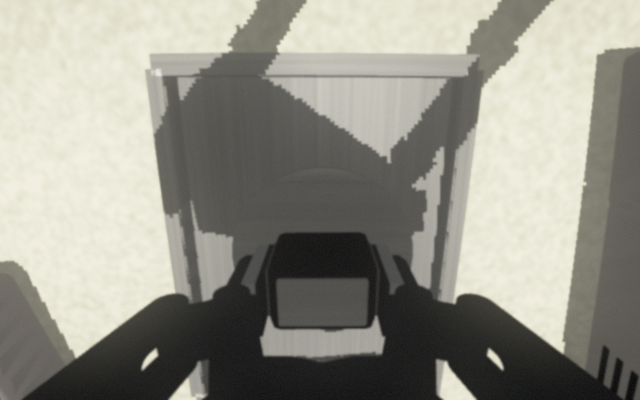

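View pics/sd15c.png

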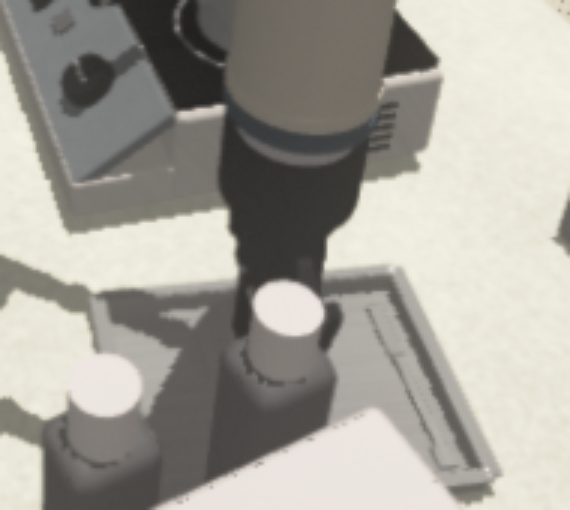

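```bash
python3 -m jog '[{"claw":200,"xyz":[-2,6,2],"dr":[0,0,0]},{"claw":200,"xyz":[-2,11,2],"dr":[0,0,0]},{"claw":200,"xyz":[-2,15,2],"dr":[0,0,0]},{"claw":200,"xyz":[-2,18,2],"dr":[0,0,0]},{"claw":200,"xyz":[-2,19,2],"dr":[0,0,0]}]'; python3 -m jog '[{"claw":200,"xyz":[0,0.5,0],"dr":[0,0,0]},{"claw":200,"xyz":[0,1,0],"dr":[0,0,0]},{"claw":200,"xyz":[0,1.5,0],"dr":[0,0,0]},{"claw":200,"xyz":[0,2,0],"dr":[0,0,0]},{"claw":200,"xyz":[0,2,0],"dr":[0,0,0]}]'
python3 - <<'E'
from h import *
st(); p,d,i=snap('wrist','w16'); st()
v,u=np.mgrid[0:400,0:640]; uv=np.c_[u.ravel(),v.ravel()]; W=dpts(i,uv,d)
m=(uv[:,0]>285)&(uv[:,0]<360)&(uv[:,1]>285)&(uv[:,1]<322); print('griptop',np.median(W[m],0))
E
```

```text
t: 14.95
tcp_pos: [517.1, -385.1, -6.6]
orientation: [-1.57, -0.001, 1.466]
force: [-0.2, 0.5, -2.2]
finger_gap: 43.8
t: 15.45
tcp_pos: [517.4, -385.4, -7.7]
orientation: [-1.571, 0.0, 1.466]
force: [0.1, -0.7, -1.9]
finger_gap: 43.8
t 15.45 tcp [ 517.4 -385.4   -7.7] rpy [-1.571  0.     1.466] F [ 0.1 -0.7 -1.9] gap 43.8
t 15.5 tcp [ 517.4 -385.4   -7.7] rpy [-1.571  0.     1.466] F [-0.7  0.2 -1.7] gap 43.9
griptop [ 518.12549372 -386.42621308   56.26185327]
```

```bash
python3 -m jog '[{"claw":200,"xyz":[0,0.5,0],"dr":[0,0,0]},{"claw":200,"xyz":[0,1,0],"dr":[0,0,0]},{"claw":200,"xyz":[0,1.5,0],"dr":[0,0,0]},{"claw":200,"xyz":[0,1.5,0],"dr":[0,0,0]},{"claw":200,"xyz":[0,1.5,0],"dr":[0,0,0]}]'
```

```text
t: 16.0
tcp_pos: [517.5, -385.5, -8.5]
orientation: [-1.571, 0.0, 1.466]
force: [-2.4, 1.6, 3.6]
finger_gap: 44.1
```

```bash
python3 -m jog '[{"claw":118,"xyz":[0,0.3,0],"dr":[0,0,0]},{"claw":104,"xyz":[0,0.8,0],"dr":[0,0,0]},{"claw":90,"xyz":[0,1.4,0],"dr":[0,0,0]},{"claw":76,"xyz":[0,2,0],"dr":[0,0,0]},{"claw":60,"xyz":[0,2,0],"dr":[0,0,0]}]';python3 -m jog '[{"claw":40,"xyz":[0,0,0],"dr":[0,0,0]},{"claw":0,"xyz":[0,0,0],"dr":[0,0,0]},{"claw":0,"xyz":[0,0,0],"dr":[0,0,0]},{"claw":0,"xyz":[0,0,0],"dr":[0,0,0]},{"claw":0,"xyz":[0,-4,0],"dr":[0,0,0]}]'; python3 -c "
from h import *
st(); p,d,i=snap('wrist','w17')"
```

```text
t: 16.5
tcp_pos: [517.2, -385.2, -11.8]
orientation: [-1.57, -0.0, 1.466]
force: [0.3, 0.4, -0.1]
finger_gap: 65.4
t: 17.0
tcp_pos: [517.0, -385.1, -7.8]
orientation: [-1.57, -0.001, 1.466]
force: [-0.1, 0.4, 0.1]
finger_gap: 85.3
t 17.0 tcp [ 517.  -385.1   -7.8] rpy [-1.570e+00 -1.000e-03  1.466e+00] F [-0.1  0.4  0.1] gap 85.3
```

View pics/w17.png

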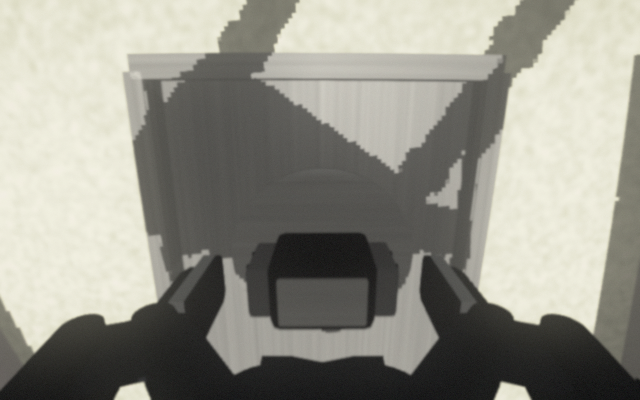

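```bash
python3 -m jog '[{"claw":0,"xyz":[0,-20,0],"dr":[0,0,0]},{"claw":0,"xyz":[0,-60,0],"dr":[0,0,0]},{"claw":0,"xyz":[0,-105,0],"dr":[0,0,0]},{"claw":0,"xyz":[0,-150,0],"dr":[0,0,0]},{"claw":0,"xyz":[0,-195,0],"dr":[0,0,0]}]';python3 -m jog '[{"claw":0,"xyz":[0,-30,0],"dr":[0,0,0]},{"claw":0,"xyz":[45,-35,0],"dr":[0,0,0]},{"claw":0,"xyz":[90,-35,0],"dr":[0,0,0]},{"claw":0,"xyz":[135,-35,0],"dr":[0,0,0]},{"claw":0,"xyz":[180,-35,0],"dr":[0,0,0]}]'; python3 -c "
from h import *
go(504.9,165.6,200,1.434)
p,d,i=snap('scene','sc18');cv2.imwrite('pics/sc18c.png',cv2.resize(p[180:290,140:260,::-1],None,fx=5,fy=5))
"
```

```text
t: 17.55
tcp_pos: [517.2, -385.2, 190.1]
orientation: [-1.571, 0.0, 1.466]
force: [1.0, -0.4, -0.3]
finger_gap: 85.7
t: 18.05
tcp_pos: [536.1, -204.9, 223.3]
orientation: [-1.572, 0.0, 1.465]
force: [0.8, 0.1, -0.1]
finger_gap: 85.2
t 18.05 tcp [ 536.1 -204.9  223.3] rpy [-1.572  0.     1.465] F [ 0.8  0.1 -0.1] gap 85.2
xyz [365.2  23.2  70. ] dr [ 0.1  1.8 -0. ]
```

View pics/sc18c.png

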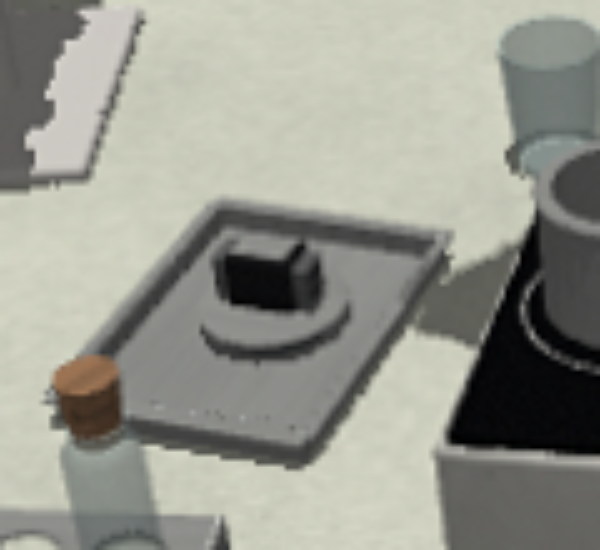

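Lid lies flat in the tray, grip up. Now to the other pot's handle.

```bash
python3 -m jog '[{"claw":0,"xyz":[45,0,9],"dr":[0,0.5,0]},{"claw":0,"xyz":[90,0,18],"dr":[0,1,0]},{"claw":0,"xyz":[135,0,27],"dr":[0,1.5,0]},{"claw":0,"xyz":[180,0,36],"dr":[0,1.8,0]},{"claw":0,"xyz":[225,0,45],"dr":[0,1.8,0]}]';python3 -m jog '[{"claw":0,"xyz":[45,0,8],"dr":[0,0,0]},{"claw":0,"xyz":[85,5,16],"dr":[0,0,0]},{"claw":0,"xyz":[120,10,22],"dr":[0,0,0]},{"claw":0,"xyz":[139,18,22],"dr":[0,0,0]},{"claw":0,"xyz":[139,23,22],"dr":[0,0,0]}]'
python3 - <<'E'
from h import *
go(504.9,165.6,104,1.434)
p,d,i=snap('wrist','w19'); v,u=np.mgrid[0:400,0:640]; uv=np.c_[u.ravel(),v.ravel()]; W=dpts(i,uv,d)
st()
m=(uv[:,0]>225)&(uv[:,0]<420)&(abs(W[:,2]-157)<5)&(W[:,0]<548)&(W[:,0]>460)
M=m.reshape(400,640).astype(np.uint8); M=cv2.morphologyEx(M,cv2.MORPH_OPEN,np.ones((3,3))); c=max(cv2.findContours(M,0,1)[0],key=cv2.contourArea).reshape(-1,2)
P=plane(i,c,157).astype(np.float32); print(cv2.boundingRect(c),cv2.minAreaRect(P[:,:2].copy()))
k=(P[:,0]>478)&(P[:,0]<542); a=np.polyfit(P[k,0],P[k,1],1); print(a,np.polyval(a,505))
m=(abs(W[:,2]-175)<5)&(W[:,0]>545)&(W[:,0]<660)&(W[:,1]>95)&(W[:,1]<210)
M=m.reshape(400,640).astype(np.uint8); c=max(cv2.findContours(M,0,1)[0],key=cv2.contourArea).reshape(-1,2); print('rim',rcircle(plane(i,c,175),42,48),len(c))
E
```

```text
t: 18.6
tcp_pos: [514.6, 23.6, 223.3]
orientation: [-1.572, -0.0, 1.434]
force: [0.8, 0.4, 0.3]
finger_gap: 85.3
t: 19.1
tcp_pos: [511.7, 165.0, 199.3]
orientation: [-1.57, -0.0, 1.438]
force: [-0.1, -0.7, -0.4]
finger_gap: 85.3
t 19.1 tcp [511.7 165.  199.3] rpy [-1.57  -0.     1.438] F [-0.1 -0.7 -0.4] gap 85.3
xyz [-0.3 95.3  6.8] dr [-0.   0.2  0. ]
t 19.15 tcp [511.6 163.4 198.4] rpy [-1.569e+00  1.000e-03  1.437e+00] F [-0.4  0.7 -1.2] gap 85.6
(309, 149, 31, 111) ((509.3468933105469, 165.80677795410156), (19.50554656982422, 77.61510467529297), 83.26132202148438)
[-1.50540348e-01  2.42032520e+02] 166.00964428763962
rim (array([603.17273728, 152.06627824]), np.float64(45.48237436191803), np.int64(207), np.float64(0.3085785854935841)) 393
```

View pics/w19.png

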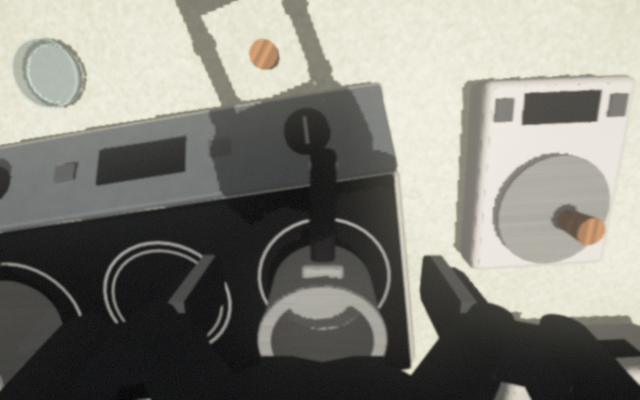

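```bash
python3 -m jog '[{"claw":0,"xyz":[0.5,20,7],"dr":[0,0,0]},{"claw":0,"xyz":[0.5,45,7],"dr":[0,0,0]},{"claw":0,"xyz":[0.5,70,7],"dr":[0,0,0]},{"claw":0,"xyz":[0.5,87,7],"dr":[0,0,0]},{"claw":0,"xyz":[0.5,95,7],"dr":[0,0,0]}]'; python3 -m jog '[{"claw":0,"xyz":[0,0,0],"dr":[0,0,0]},{"claw":0,"xyz":[0,0,0],"dr":[0,0,0]},{"claw":0,"xyz":[0,0,0],"dr":[0,0,0]},{"claw":0,"xyz":[0,0,0],"dr":[0,0,0]},{"claw":0,"xyz":[0,0,0],"dr":[0,0,0]}]'; python3 -c "
from h import *
go(504.5,165.9,104,1.434)
p,d,i=snap('wrist','w20')"
```

```text
t: 19.65
tcp_pos: [504.6, 162.5, 103.1]
orientation: [-1.569, 0.001, 1.433]
force: [-0.4, -0.9, 0.6]
finger_gap: 85.6
t: 20.15
tcp_pos: [505.5, 164.3, 105.6]
orientation: [-1.572, -0.0, 1.435]
force: [-0.1, 0.1, 0.0]
finger_gap: 85.7
t 20.15 tcp [505.5 164.3 105.6] rpy [-1.572 -0.     1.435] F [-0.1  0.1  0. ] gap 85.7
xyz [1.4 1.6 1.2] dr [0.1 0.  0. ]
```

View pics/w20.png

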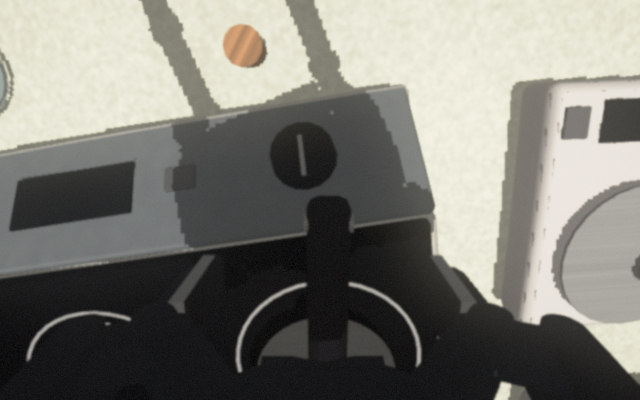

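```bash
python3 -m jog '[{"claw":60,"xyz":[1.5,1.5,1],"dr":[0,0,0]},{"claw":120,"xyz":[1.5,1.5,1],"dr":[0,0,0]},{"claw":170,"xyz":[1.5,1.5,1],"dr":[0,0,0]},{"claw":220,"xyz":[1.5,1.5,1],"dr":[0,0,0]},{"claw":255,"xyz":[1.5,1.5,1],"dr":[0,0,0]}]' 35; python3 -m jog '[{"claw":255,"xyz":[0,0,0],"dr":[0,0,0]},{"claw":255,"xyz":[0,0,0],"dr":[0,0,0]},{"claw":255,"xyz":[0,0,0],"dr":[0,0,0]},{"claw":255,"xyz":[0,0,0],"dr":[0,0,0]},{"claw":255,"xyz":[0,0,0],"dr":[0,0,0]}]';  python3 -c "
from h import *
s=st(); x,y,z=s['tcp_pos']; go(x+(600.3-603.2),y+(4.3-152.1),z,s['orientation'][2])"
```

```text
t: 20.7
tcp_pos: [504.4, 166.0, 103.4]
orientation: [-1.571, -0.0, 1.435]
force: [0.7, 0.6, -0.1]
finger_gap: 17.3
t: 21.2
tcp_pos: [504.4, 166.0, 103.4]
orientation: [-1.571, -0.0, 1.435]
force: [0.1, 0.8, 1.1]
finger_gap: 17.4
t 21.2 tcp [504.4 166.  103.4] rpy [-1.571 -0.     1.435] F [0.1 0.8 1.1] gap 17.4
t 21.2 tcp [504.4 166.  103.4] rpy [-1.571 -0.     1.435] F [0.1 0.8 1.1] gap 17.4
xyz [-146.8   -0.   -17.2] dr [ 0. -0.  0.]
```

```bash
python3 -m jog '[{"claw":255,"xyz":[-8,0,-1],"dr":[0,0,0]},{"claw":255,"xyz":[-24,0,-3],"dr":[0,0,0]},{"claw":255,"xyz":[-40,0,-4.5],"dr":[0,0,0]},{"claw":255,"xyz":[-56,0,-6.5],"dr":[0,0,0]},{"claw":255,"xyz":[-72,0,-8.5],"dr":[0,0,0]}]'; python3 -m jog '[{"claw":255,"xyz":[-18,0,-2],"dr":[0,0,0]},{"claw":255,"xyz":[-36,0,-4],"dr":[0,0,0]},{"claw":255,"xyz":[-54,0,-6],"dr":[0,0,0]},{"claw":255,"xyz":[-68,0,-8],"dr":[0,0,0]},{"claw":255,"xyz":[-75,0,-8.5],"dr":[0,0,0]}]';  python3 -c "
from h import *
st()
p,d,i=snap('scene','sc22');cv2.imwrite('pics/sc22c.png',cv2.resize(p[170:300,220:420,::-1],None,fx=3.5,fy=3.5))
"
```

```text
t: 21.7
tcp_pos: [502.9, 92.1, 103.4]
orientation: [-1.571, -0.0, 1.435]
force: [0.9, 2.0, 1.4]
finger_gap: 17.4
t: 22.2
tcp_pos: [501.1, 16.4, 103.4]
orientation: [-1.571, 0.0, 1.433]
force: [0.1, 3.6, 2.2]
finger_gap: 17.0
t 22.2 tcp [501.1  16.4 103.4] rpy [-1.571  0.     1.433] F [0.1 3.6 2.2] gap 17.0
```

View pics/sc22c.png

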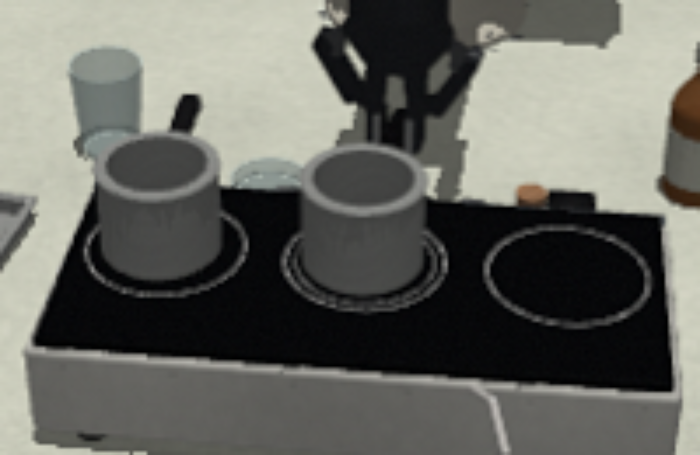

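```bash
python3 -m jog '[{"claw":0,"xyz":[0,0,0],"dr":[0,0,0]},{"claw":0,"xyz":[0,0,0],"dr":[0,0,0]},{"claw":0,"xyz":[0,0,0],"dr":[0,0,0]},{"claw":0,"xyz":[0,0,0],"dr":[0,0,0]},{"claw":0,"xyz":[0,0,0],"dr":[0,0,0]}]'; python3 -m jog '[{"claw":0,"xyz":[0,0,0],"dr":[0,0,0]},{"claw":0,"xyz":[0,-20,0],"dr":[0,0,0]},{"claw":0,"xyz":[0,-60,0],"dr":[0,0,0]},{"claw":0,"xyz":[0,-100,0],"dr":[0,0,0]},{"claw":0,"xyz":[0,-140,0],"dr":[0,0,0]}]'; python3 -m jog '[{"claw":0,"xyz":[-30,-20,0],"dr":[0,0,0]},{"claw":0,"xyz":[-60,-20,0],"dr":[0,0,0]},{"claw":0,"xyz":[-60,-20,0],"dr":[0,0,0]},{"claw":0,"xyz":[-60,-20,0],"dr":[0,0,0]},{"claw":0,"xyz":[-60,-20,0],"dr":[0,0,0]}]'
python3 - <<'E'
from h import *
st(); p,d,i=snap('wrist','w23'); snap('scene','sc23'); snap('side','sd23')
v,u=np.mgrid[0:400,0:640]; uv=np.c_[u.ravel(),v.ravel()]; W=dpts(i,uv,d)
for n,a,b in(('open',-210,-85),('closed',-60,70)):
    m=(abs(W[:,2]-175)<5)&(W[:,0]>545)&(W[:,0]<660)&(W[:,1]>a)&(W[:,1]<b)
    M=m.reshape(400,640).astype(np.uint8); c=max(cv2.findContours(M,0,1)[0],key=cv2.contourArea).reshape(-1,2); print(n,rcircle(plane(i,c,175),42,48),len(c))
E
```

```text
t: 22.75
tcp_pos: [501.2, 18.2, 103.2]
orientation: [-1.571, 0.0, 1.435]
force: [0.4, -0.7, -0.4]
finger_gap: 85.2
t: 23.25
tcp_pos: [501.0, 18.0, 244.7]
orientation: [-1.571, 0.0, 1.435]
force: [1.1, 0.1, 1.4]
finger_gap: 85.3
t: 23.75
tcp_pos: [493.0, -40.9, 262.7]
orientation: [-1.57, -0.0, 1.435]
force: [-0.1, -0.2, -0.7]
finger_gap: 85.2
t 23.75 tcp [493.  -40.9 262.7] rpy [-1.57  -0.     1.435] F [-0.1 -0.2 -0.7] gap 85.2
open (array([ 603.00647636, -146.88110385]), np.float64(45.316569096306125), np.int64(136), np.float64(0.4399195825996381)) 263
closed (array([600.34938512,   0.73908851]), np.float64(45.729766913051876), np.int64(221), np.float64(0.3744237961072021)) 424
```

View pics/w23.png

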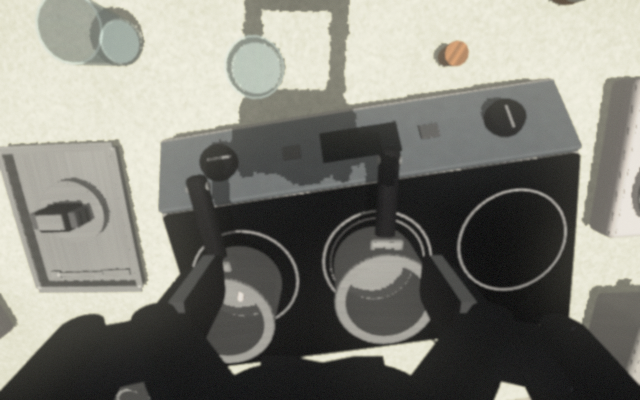

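View pics/sc23.png

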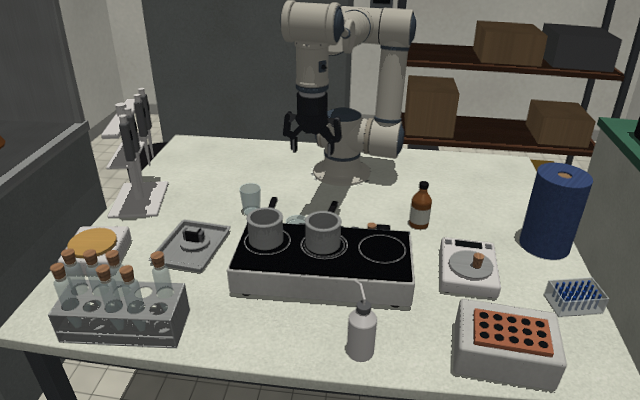

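View pics/sd23.png

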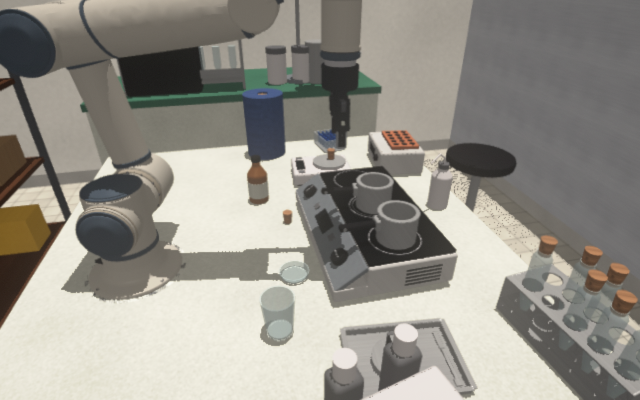

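```bash
python3 -c "
from plant import hand_in
print(hand_in())"
```

```text
the job is handed in; nothing more can be done
None
```

The changeover is done and handed in at about 24 s of robot time.

**What was done, in order:**
1. Slid the open pot by its handle to the ring at the -y end.
2. Squeezed both lid buttons and lifted the lid off. Only the lid rose; the wrist carried about 2 N.
3. Set the lid in the tray, feeling for the floor (about 5 N of contact) before letting go.
4. Slid the uncovered pot onto the heated place.

**Last checks:**

| Check | Result |
|---|---|
| Open pot | about 1.5–3 mm from its ring's centre in two measurements, inside the line |
| Uncovered pot | about 3.6 mm from the heated centre, inside both lines |
| Lid | flat in the tray, grip up, clear of the spatula, in the scene and wrist views |
| Bystanders | look unmoved in the scene and side views |
| Gripper | open, raised clear, force about 0 |

**What disagreed:**
- **TCP height:** the first handle grasp closed on air. Two cameras showed the fingertips about 28 mm above the reported TCP height, so I corrected every later height by that amount.
- **Tray size:** its rim measured 4–8% larger than stated. Its centre agreed between two cameras to within about 4 mm.

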